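# Fan gel cassettes along a draining tray

### The job

Fan the three gel cassettes down the middle of the ribbed draining tray like roof shingles, lengthwise along the tray: red first, leaning on the metal backrest with its lower edge just behind (on the backrest's side of) the nearest rib, then yellow leaning on red with its lower edge behind the next rib, then blue leaning on yellow behind the last rib. Set each one down already at its lean, straight in line with the tray, rather than letting it drop flat, and leave the bottle, jar and tip box undisturbed.

Things in the scene. Friction and masses are not known exactly. Their poses are not given: they have to be found in the camera images.
- tray: White draining tray fixed on the bench, 220 (x) x 150 (y) x 16 mm high, walls 4 mm, floor 5 mm thick. Origin: centre of its underside, z up. The steel backrest stands near its +x end. Three grey ribs, 5 mm high and 5 mm thick, cross the floor along y; their faces towards the backrest are at x = 10, -25 and -60 mm
- backrest (a point): Axis centre of the round bar (radius 5 mm, along tray y, 44 mm wide) topping the upright steel backrest, at tray x = 70, z = 42 mm. Below it a 7 mm steel plate of the same width
- foot_red (a point): Point on the tray floor, on its centre line, in the corner with the backrest-side face of the first (nearest the backrest) rib: where the red cassette's lower edge belongs. Axes as the tray's. Its upper end then rises towards tray +x, leaning about 36 degrees from level, its underside centre about at tray x = 47, z = 32 mm
- foot_yellow (a point): Point on the tray floor, on its centre line, in the corner with the backrest-side face of the second rib: where the yellow cassette's lower edge belongs. Axes as the tray's. Its upper end then rises towards tray +x, leaning about 28 degrees from level, its underside centre about at tray x = 15, z = 26 mm
- foot_blue (a point): Point on the tray floor, on its centre line, in the corner with the backrest-side face of the third rib: where the blue cassette's lower edge belongs. Axes as the tray's. Its upper end then rises towards tray +x, leaning about 23 degrees from level, its underside centre about at tray x = -18, z = 23 mm
- red_cassette: Red gel cassette: flat rigid red plastic plate 90 (x) x 56 (y) x 8 (z) mm with a clear window, about 60 g, lying flat on the bench pad. Origin: centre of its underside; z up, x along its 90 mm length. Both ends and both faces are alike
- yellow_cassette: Yellow gel cassette: flat rigid yellow plastic plate 90 (x) x 56 (y) x 8 (z) mm with a clear window, about 60 g, lying flat on the bench pad. Origin: centre of its underside; z up, x along its 90 mm length. Both ends and both faces are alike
- blue_cassette: Blue gel cassette: flat rigid blue plastic plate 90 (x) x 56 (y) x 8 (z) mm with a clear window, about 60 g, lying flat on the bench pad. Origin: centre of its underside; z up, x along its 90 mm length. Both ends and both faces are alike
- bottle: bystander: clear reagent bottle with blue cap, 68 mm across, 150 mm tall; origin at the centre of its base
- jar: bystander: small white jar, 60 mm across, 65 mm tall; origin at the centre of its base
- tip_box: bystander: orange pipette tip box 110 x 75 x 45 mm (about 50 mm tall with the tips); origin at the centre of its underside
Mind the look-alikes: they are no part of the job. Of the things shaped like the red_cassette, the red one is meant. Of the things shaped like the yellow_cassette, the yellow one is meant.

How it is judged:
By the outcome, as a careful person would: the job done as asked, in the order asked, and still so for the second after the job is handed in, with the robot touching nothing.
It also fails if it takes over 72 s, if anything falls off the work surface, if the arm or the gripper's body presses on something with over 40 N, if the wrist force passes 120 N, or if a joint passes its speed limit or range.

### The arm

A 6-joint arm with a two-finger parallel gripper is mounted at the origin on the work surface. World frame = base frame: x ahead of the robot, y to its left, z up, the work surface at z = 0. Lengths are in mm, angles in rad, forces in N, time in s.
With the tool pointing down it reaches from about 275 to 750 mm from the base axis. Payload 10.2 kg.
Tool frame: the origin (TCP) lies midway between the tips of the shut fingers; the grasp point (between the pads) lies grasp_offset behind it (grasp_offset is the distance from the TCP to the grasp point, in mm); x points along the fingers, z is the direction in which the jaws open and shut, and the axes are right-handed (so a half turn about x gives the same grasp; the last joint's range is limited). The gripper opens to 85 mm and grips with 20 to 120 N. Pads are 22 mm wide; open, the fingers measure 114 mm over their backs; the gripper's body (76 mm by 85 mm) begins 54 mm behind the grasp point. The pads swing forward as they close: fully open they stand 13 mm farther back than shut.
Start: joints at [-1.462, 0.313, 1.498, -0, 1.331, -0.223], TCP at [171.004, -496.376, 198.994] pointing down, gripper open.
Joint ranges: [-2.94, 2.94], [-0.97, 2.17], [0.19, 2.56], [-1.23, 4.37], [0.02, 3.11], [-2.88, 2.88]. Speed limits (rad/s): [2.39, 2.39, 3.01, 3.14, 3.14, 3.14].

### API

Orientations are given as a unit quaternion [w, x, y, z].
In Python, from rig import sense, capture, calibration, finish_job, grasp_offset gives the robot as it stands.
- The arm moves only by the shell command python3 -m jog 'ROWS' [FORCE]. ROWS is JSON, a list of rows, each an object with "linear": the shift along the tool's x, y, z scaled (see below), a list of three; "rotation": the turn, a rotation vector about the tool's x, y, z scaled (see below), a list of three; "grip": the finger opening in mm, from 0 to 85.4. A call has 1 to 20 rows; each row is the pose to reach, as a shift and turn from the pose measured when the call began, along the tool's axes at that moment; what a row does not reach only later rows make up. The controller multiplies each number of a shift by 0.3 m and each number of a turn by 0.5 rad. A row lasts 1/12 s, in which the tool goes at most 41.7 mm and 7.16 degrees, less where a joint would pass 70% of its speed; a pose out of reach is approached as far as the arm can. A call with a number of a shift or a turn outside -1 to 1 is refused whole. A call with a gripper value outside its range is refused whole. The fingers move at their own pace and stop on an object; FORCE is the grip in N (left out, the last holds). Time passes only in rows, so rows that repeat a pose let the fingers close. It gives the time, the measured TCP pose, the force and the opening at its end, in the units of the state.
- sense(): the state, without advancing time (a new reading comes with each control period).
- capture(name): name is "scene" or "top"; returns (picture, depth): 480x640x3 uint8, red, green, blue; 480x640 float32, mm along the optical axis (not along the pixel's ray), 0 where there is no reading.
- calibration(name): a dict with "intrinsics" (3x3 intrinsics, pixels), "world_from_camera" (4x4, takes a point from camera to world coordinates). Camera axes: x right, y up, looking along -z (the intrinsics and any distortion apply to the point x, -y, -z); pixel columns grow to the right and rows downward; lengths in mm; the calibration is good to about 2 mm. A picture is of the moment at which its call begins. calibration takes no time and is no camera call.
- finish_job(): hands the job in, once; it reports no verdict.
The state is a dict: "time_s": time; "joints": joint angles; "dq": joint speeds; "tau": joint torques, N m; "eef_pos": TCP position; "ee_rot": TCP orientation; "force": force on the tool from outside, world axes, zero at the start; "wrist_torque": the same for the moment, N m; "grip_width": opening from 0.0 (shut) to 1.0 (fully open).
Only numpy, scipy, OpenCV 4.12 (cv2) and the standard library are available. Lean on these libraries where they do the work, as an engineer would, in place of code of your own. Each camera call takes 0.05 s, during which the arm holds its last target.

## Working session

There is one attempt and no reset: what is moved stays moved. The work goes in short steps, Python scripts to look and compute and a shell command to move; the robot and the scene stay as the last step left them, time stands still between calls to the robot, and variables do not carry over. Pictures are saved under pics/ and viewed, and the job is handed in when it is done.

```bash
mkdir -p pics; ls; python3 - <<'E'
from rig import sense, capture, calibration, finish_job, grasp_offset
import cv2,numpy as np
print(grasp_offset, sense())
for n in ("scene","top"):
    p,d=capture(n); cv2.imwrite(f"pics/{n}0.png",p[:,:,::-1]); np.savez(f"{n}0.npz",p=p,d=d)
    c=calibration(n); print(n,c)
E
```

```text
pics
18.700000000000003 {'time_s': 0.0, 'joints': array([-1.46239458e+00,  3.13470775e-01,  1.49843494e+00, -1.86923223e-05,
        1.33101084e+00, -2.23394869e-01]), 'dq': array([ 0.00178953,  0.00113259, -0.0004186 ,  0.00142645,  0.00121384,
       -0.00024967]), 'tau': array([-8.10540787e-04, -4.12263179e+01, -2.59742832e+01, -2.10632629e-04,
        4.15268514e-03,  3.15317031e-06]), 'eef_pos': array([ 170.96721649, -496.06363055,  198.42528632]), 'ee_rot': array([ 0.57538898,  0.41090983,  0.57602138, -0.41021947]), 'force': array([-0.15430728,  0.29574587,  0.5158361 ]), 'wrist_torque': array([ 0.0114884 , -0.02078004,  0.03051998]), 'grip_width': 0.9999868270576863}
scene {'intrinsics': array([[478.51012179,   0.        , 312.91730239],
       [  0.        , 478.51012179, 243.76095721],
       [  0.        ,   0.        ,   1.        ]]), 'world_from_camera': array([[ 5.39535182e-01, -6.25172893e-01,  5.63968652e-01,
         1.24243244e+03],
       [ 8.41851710e-01,  4.11454863e-01, -3.49271520e-01,
        -4.00174080e+02],
       [-1.36925576e-02,  6.63222247e-01,  7.48297244e-01,
         1.01632697e+03],
       [ 0.00000000e+00,  0.00000000e+00,  0.00000000e+00,
         1.00000000e+00]])}
top {'intrinsics': array([[557.59364935,   0.        , 316.5778655 ],
       [  0.        , 557.59364935, 237.60210113],
       [  0.        ,   0.        ,   1.        ]]), 'world_from_camera': array([[-5.52639548e-03,  9.90987328e-01, -1.33841605e-01,
         3.37449103e+02],
       [-9.99963840e-01, -4.61144470e-03,  7.14510550e-03,
         2.31358717e+01],
       [ 6.46350584e-03,  1.33876252e-01,  9.90976979e-01,
         1.50326561e+03],
       [ 0.00000000e+00,  0.00000000e+00,  0.00000000e+00,
         1.00000000e+00]])}
```

View pics/scene0.png

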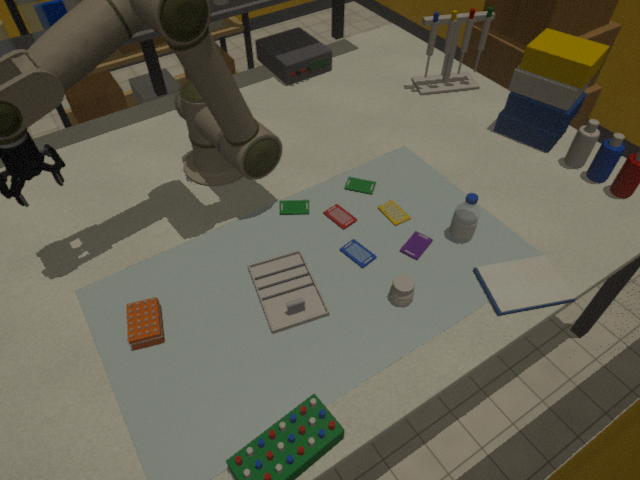

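View pics/top0.png

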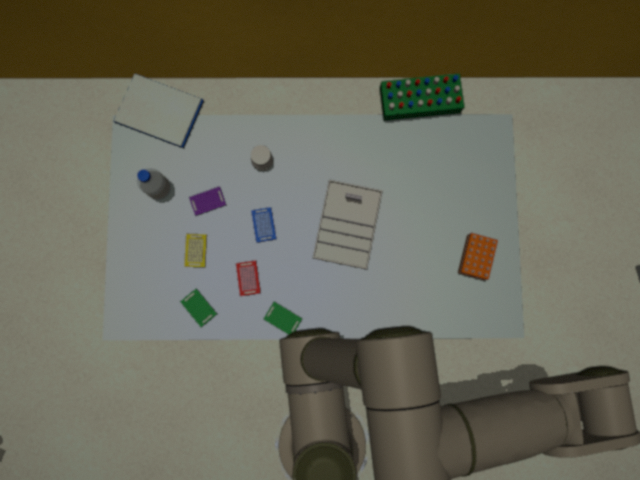

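```bash
cat > h.py <<'E'
import numpy as np,cv2
from rig import calibration
def ray(n,uv,z):
    c=calibration(n);K=c["intrinsics"];T=c["world_from_camera"]
    uv=np.atleast_2d(np.asarray(uv,float))
    d=np.c_[(uv[:,0]-K[0,2])/K[0,0],-(uv[:,1]-K[1,2])/K[1,1],-np.ones(len(uv))]@T[:3,:3].T
    o=T[:3,3]; t=(z-o[2])/d[:,2]; return (o+d*t[:,None])
def pts(n,d):
    c=calibration(n);K=c["intrinsics"];T=c["world_from_camera"]
    v,u=np.mgrid[:480,:640]
    P=np.stack([(u-K[0,2])/K[0,0]*d,-(v-K[1,2])/K[1,1]*d,-d],-1)
    return P@T[:3,:3].T+T[:3,3]
def cass(n,p,col):
    h=cv2.cvtColor(p,cv2.COLOR_RGB2HSV); H,S,V=[h[:,:,i].astype(int) for i in range(3)]
    m={'red':((H<8)|(H>172))&(S>110)&(V>90),'yellow':(H>20)&(H<33)&(S>90)&(V>100),'blue':(H>102)&(H<122)&(S>110)&(V>70)}[col]
    return cv2.morphologyEx(m.astype(np.uint8),cv2.MORPH_CLOSE,np.ones((9,9)))
E
python3 - <<'E'
from h import *
import numpy as np,cv2
roi={'top':(100,180,420,350),'scene':(250,130,480,330)}
for n in ("top","scene"):
    z=np.load(n+"0.npz");p,d=z['p'],z['d'];P=pts(n,d)
    x0,y0,x1,y1=roi[n]
    print(n,'pad z', np.median(P[300:320,390:420,2] if n=='top' else P[350:380,180:220,2]), 'bench',np.median(P[360:380,150:200,2]) if n=='top' else np.median(P[215:235,60:80,2]))
    for c in ('red','yellow','blue'):
        m=cass(n,p,c); mm=np.zeros_like(m);mm[y0:y1,x0:x1]=m[y0:y1,x0:x1]
        cs,_=cv2.findContours(mm,cv2.RETR_EXTERNAL,cv2.CHAIN_APPROX_NONE)
        for k in cs:
            if cv2.contourArea(k)<150: continue
            filled=cv2.drawContours(np.zeros_like(m),[k],-1,1,-1)
            er=cv2.erode(filled,np.ones((5,5)))
            ztop=np.median(P[er>0][:,2])
            v,u=np.nonzero(filled)
            w=ray(n,np.c_[u,v],9)[:,:2].astype(np.float32)
            (cx,cy),wh,a=cv2.minAreaRect(w); ctr=w.mean(0)
            cov=np.cov((w-ctr).T); ev,V=np.linalg.eigh(cov); ang=np.degrees(np.arctan2(V[1,1],V[0,1]))
            print(c,u.mean().round(),v.mean().round(),'z',ztop.round(1),'mean',ctr.round(1),'rect',np.round((cx,cy),1),np.round(wh,1),round(a,1),'ang',round(ang%180,1), 'std', np.sqrt(ev*12).round(1))
z=np.load("top0.npz");P=pts('top',z['d'])
hm=np.clip((P[170:280,300:400,2]+5)*4,0,255).astype(np.uint8)
cv2.imwrite("pics/h.png",cv2.resize(hm,None,fx=5,fy=5,interpolation=0))
cv2.imwrite("pics/t.png",cv2.resize(z['p'][170:280,300:400,::-1],None,fx=5,fy=5,interpolation=cv2.INTER_CUBIC))
z=np.load("scene0.npz")
cv2.imwrite("pics/s.png",cv2.resize(z['p'][240:340,235:340,::-1],None,fx=5,fy=5,interpolation=cv2.INTER_CUBIC))
E
```

```text
top pad z -0.18174575204841403 bench -0.41883466924855384
red 248.0 278.0 z 7.8 mean [429.8 196.8] rect [431.5 197.1] [86.5 53. ] 8.1 ang 8.6 std [53.7 83.1]
yellow 195.0 250.0 z 8.1 mean [507.  339.7] rect [507.2 339.6] [54.3 87.9] 88.1 ang 178.6 std [54.  88.7]
blue 263.0 225.0 z 8.0 mean [573.9 156.3] rect [576.1 156.5] [86.7 53. ] 9.3 ang 10.3 std [53.7 83. ]
scene pad z 1.1837960182173788 bench 1.1514417256042861
red 340.0 216.0 z 9.6 mean [434. 197.] rect [433.4 197.3] [91.1 54.6] 7.9 ang 7.8 std [54.7 89.1]
yellow 394.0 212.0 z 9.6 mean [509.2 339.3] rect [509.3 340. ] [55.5 93.8] 88.3 ang 178.9 std [56.4 92.1]
blue 358.0 253.0 z 9.6 mean [580.2 155. ] rect [578.8 155. ] [89.3 55.5] 10.0 ang 9.8 std [56.1 88.4]
```

View pics/h.png

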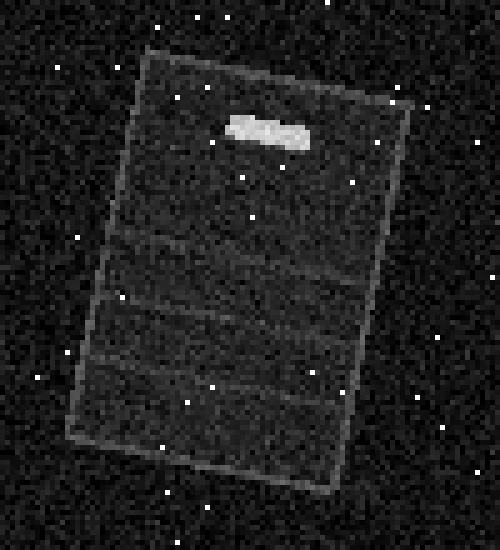

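View pics/t.png

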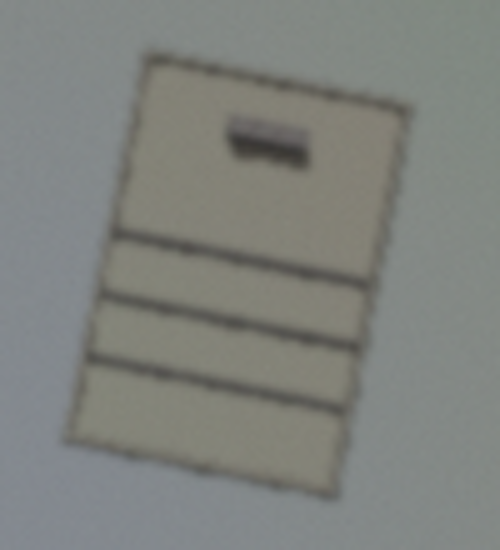

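View pics/s.png

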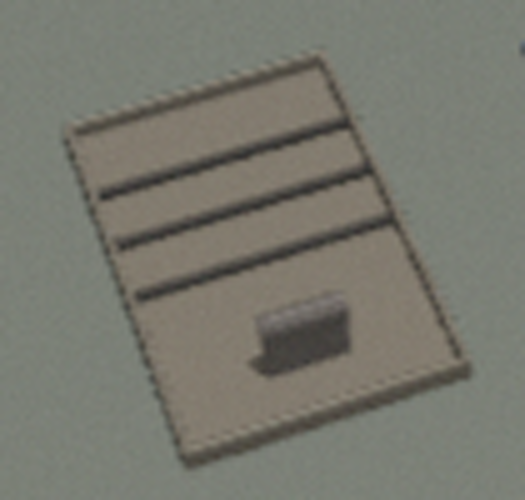

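```bash
python3 - <<'E'
from h import *
# corners in crops (x5; pixel centre offset)
top=np.array([[145,52],[411,103],[336,494],[67,440]])/5-0.4+[300,170]
w=ray('top',top,16); print('top corners',w[:,:2].round(1).tolist(),'c',w.mean(0).round(1), 'ang',np.degrees(np.arctan2(*( (w[0]+w[1]-w[2]-w[3])[[1,0]]))).round(2), np.linalg.norm(w[0]-w[3]).round(1),np.linalg.norm(w[0]-w[1]).round(1))
sc=np.array([[66,127],[320,53],[469,366],[187,456]])/5-0.4+[235,240]
w=ray('scene',sc,16); print('scene',w[:,:2].round(1).tolist(),'c',w.mean(0).round(1),'ang',np.degrees(np.arctan2(*( (w[3]+w[2]-w[0]-w[1])[[1,0]]))).round(2), np.linalg.norm(w[0]-w[3]).round(1),np.linalg.norm(w[0]-w[1]).round(1))
for n,(x0,y0,x1,y1) in {'top':(300,170,400,280),'scene':(235,240,340,340)}.items():
    P=pts(n,np.load(n+"0.npz")['d'])[y0:y1,x0:x1]
    off=np.median(P[:8,:8,2])
    for lo,hi,t in((9,22,'wall'),(38,60,'bar')):
        m=((P[...,2]-off>lo)&(P[...,2]-off<hi)).astype(np.uint8)
        nn,lab,st,_=cv2.connectedComponentsWithStats(m,connectivity=8)
        if nn<2: continue
        k=1+np.argmax(st[1:,4]); v,u=np.nonzero(lab==k)
        q=P[lab==k]; w=ray(n,np.c_[u+x0,v+y0],16 if t=='wall' else 46)[:,:2]
        print(n,t,len(w),'off',off.round(1),q.mean(0).round(1),w.mean(0).round(1),cv2.minAreaRect(w.astype(np.float32)))
from scipy.spatial.transform import Rotation as R
from rig import sense
s=sense();q=s['ee_rot'];print(R.from_quat(q[[1,2,3,0]]).as_matrix().round(3))
E
```

```text
top corners [[696.9, -21.3], [667.8, -166.0], [454.6, -121.4], [484.3, 22.3]] c [575.9 -71.6  16. ] ang -11.71 217.0 147.6
scene [[456.4, -121.1], [486.8, 20.9], [701.9, -24.5], [670.2, -166.8]] c [578.8 -72.9  16. ] ang -11.98 218.6 145.2
top wall 315 off 0.3 [535.1 -81.3  14.9] [534.9 -81.2] ((576.5506591796875, -71.1407241821289), (149.62173461914062, 220.06390380859375), 77.7236099243164)
top bar 78 off 0.3 [645.9 -85.9  45. ] [645.7 -85.8] ((645.86474609375, -85.61827087402344), (43.85650634765625, 12.272448539733887), 78.2252426147461)
scene wall 560 off 1.8 [582.9 -75.   15.4] [583.3 -75.2] ((578.0560302734375, -72.97993469238281), (150.91441345214844, 225.08981323242188), 77.93202209472656)
scene bar 92 off 1.8 [647.6 -88.4  45.9] [647.7 -88.4] ((648.8353271484375, -88.55339050292969), (43.612083435058594, 16.553258895874023), 79.04070281982422)
[[-0.     0.945  0.326]
 [ 0.001  0.326 -0.945]
 [-1.     0.    -0.001]]
```

```bash
cat > go.py <<'E'
import sys,numpy as np
from rig import sense
from scipy.spatial.transform import Rotation as R
def Rt(yaw,lean):
    y=np.radians(yaw);l=np.radians(lean)
    f=np.array([np.cos(y),np.sin(y),0]);u=np.array([0,0,1.])
    ty=f*np.cos(l)+u*np.sin(l); tx=-u*np.cos(l)+f*np.sin(l)
    return np.c_[tx,ty,np.cross(tx,ty)]
def plan(pos,yaw,lean):
    s=sense();q=s['ee_rot'];A=R.from_quat(q[[1,2,3,0]]).as_matrix()
    B=Rt(yaw,lean)
    lin=A.T@(np.asarray(pos)-s['eef_pos'])/300; rot=R.from_matrix(A.T@B).as_rotvec()/.5
    print('t',round(s['time_s'],2),'at',s['eef_pos'].round(1),'F',s['force'].round(1),'g',round(s['grip_width']*85.4,1))
    print('lin',lin.round(3),'mm',(lin*300).round(1),'rot',rot.round(3))
if __name__=='__main__':
    a=[float(x) for x in sys.argv[1:]]; plan(a[:3],a[3],a[4])
E
python3 go.py 432 197 120 8.1 0
```

```text
t 0.1 at [ 171.  -496.1  198.5] F [-0.2  0.7  0.4] g 85.2
lin [ 0.264  1.575 -1.901] mm [  79.2  472.5 -570.2] rot [ 0.381 -0.002 -0.   ]
```

```bash
python3 -m jog '[{"linear":[0,0.79,-0.95],"rotation":[0.19,0,0],"grip":72},{"linear":[0,0.79,-0.95],"rotation":[0.19,0,0],"grip":72},{"linear":[0,0.79,-0.95],"rotation":[0.19,0,0],"grip":72},{"linear":[0,0.79,-0.95],"rotation":[0.19,0,0],"grip":72},{"linear":[0,0.79,-0.95],"rotation":[0.19,0,0],"grip":72},{"linear":[0,0.79,-0.95],"rotation":[0.19,0,0],"grip":72},{"linear":[0,0.79,-0.95],"rotation":[0.19,0,0],"grip":72},{"linear":[0,0.79,-0.95],"rotation":[0.19,0,0],"grip":72},{"linear":[0,0.79,-0.95],"rotation":[0.19,0,0],"grip":72},{"linear":[0,0.79,-0.95],"rotation":[0.19,0,0],"grip":72}]' 40; python3 go.py 432 197 100 8.1 0
```

```text
time_s: 0.93
eef_pos: [303.2, -144.2, 198.8]
ee_rot: [0.557, 0.436, 0.557, -0.435]
force: [0.0, -1.4, -0.2]
grip_width: 0.841
t 0.93 at [ 303.2 -144.2  198.8] F [ 0.  -1.4 -0.2] g 71.8
lin [ 0.332  0.691 -1.   ] mm [  99.7  207.2 -299.9] rot [ 0.205 -0.005 -0.002]
```

```bash
python3 -m jog '[{"linear":[0.33,0.69,-1],"rotation":[0.2,0,0],"grip":70},{"linear":[0.33,0.69,-1],"rotation":[0.2,0,0],"grip":70},{"linear":[0.33,0.69,-1],"rotation":[0.2,0,0],"grip":70},{"linear":[0.33,0.69,-1],"rotation":[0.2,0,0],"grip":70},{"linear":[0.33,0.69,-1],"rotation":[0.2,0,0],"grip":70},{"linear":[0.33,0.69,-1],"rotation":[0.2,0,0],"grip":70},{"linear":[0.33,0.69,-1],"rotation":[0.2,0,0],"grip":70},{"linear":[0.33,0.69,-1],"rotation":[0.2,0,0],"grip":70},{"linear":[0.33,0.69,-1],"rotation":[0.2,0,0],"grip":70},{"linear":[0.33,0.69,-1],"rotation":[0.2,0,0],"grip":70},{"linear":[0.33,0.69,-1],"rotation":[0.2,0,0],"grip":70},{"linear":[0.33,0.69,-1],"rotation":[0.2,0,0],"grip":70}]'; python3 go.py 432 197 0 8.1 0
```

```text
time_s: 1.93
eef_pos: [431.5, 196.7, 100.4]
ee_rot: [0.534, 0.463, 0.535, -0.462]
force: [0.3, -0.0, 0.2]
grip_width: 0.823
t 1.93 at [431.5 196.7 100.4] F [ 0.3 -0.   0.2] g 70.2
lin [0.335 0.002 0.   ] mm [100.4   0.6   0. ] rot [ 0.007 -0.004  0.001]
```

```bash
python3 -m jog '[{"linear":[0.12,0,0],"rotation":[0.007,0,0],"grip":70},{"linear":[0.22,0,0],"rotation":[0.007,0,0],"grip":70},{"linear":[0.3,0.002,0],"rotation":[0.007,0,0],"grip":70},{"linear":[0.32,0.002,0],"rotation":[0.007,0,0],"grip":70},{"linear":[0.33,0.002,0],"rotation":[0.007,0,0],"grip":70},{"linear":[0.338,0.002,0],"rotation":[0.007,0,0],"grip":70},{"linear":[0.338,0.002,0],"rotation":[0.007,0,0],"grip":70}]'; python3 - <<'E'
from rig import *
import cv2
for n,b in (("scene",(280,150,420,260)),("top",(190,210,310,340))):
    p,d=capture(n); x0,y0,x1,y1=b
    cv2.imwrite(f"pics/{n}1.png",cv2.resize(p[y0:y1,x0:x1,::-1],None,fx=4,fy=4,interpolation=2))
E
```

```text
time_s: 2.52
eef_pos: [432.8, 196.7, 0.1]
ee_rot: [0.534, 0.465, 0.534, -0.463]
force: [0.1, 0.6, 0.0]
grip_width: 0.819
```

View pics/scene1.png

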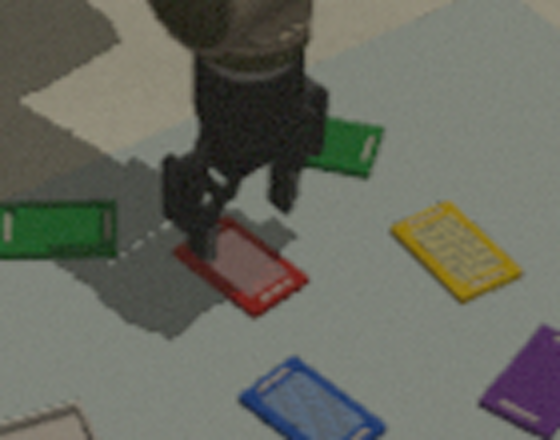

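View pics/top1.png

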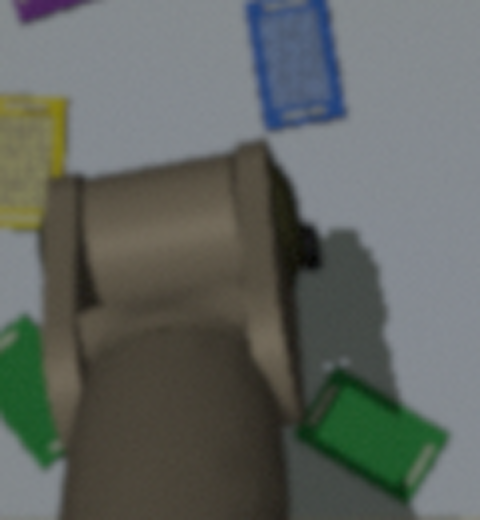

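```bash
python3 - <<'E'
from h import *
from rig import capture
p,d=capture('scene'); P=pts('scene',d)
g=p.max(2)
for (u0,u1) in ((322,336),(346,356)):
  for v in range(186,218):
    m=[(u) for u in range(u0,u1) if g[v,u]<55 and P[v,u,2]>2]
    if m: 
        q=np.array([P[v,u] for u in m]); print(v,min(m),max(m),np.median(q,0).round(0), q[:,0].min().round(),q[:,0].max().round())
E
```

```text
186 329 335 [444. 160. 149.] 433.0 448.0
187 329 335 [440. 161. 146.] 436.0 447.0
188 328 335 [444. 158. 144.] 436.0 448.0
189 322 335 [442. 151. 144.] 433.0 450.0
190 322 335 [443. 148. 142.] 437.0 448.0
191 322 335 [442. 149. 136.] 423.0 448.0
192 322 335 [445. 137. 143.] 427.0 1242.0
193 322 331 [447. 137. 142.] 425.0 452.0
194 322 332 [448. 136. 137.] 428.0 454.0
195 322 333 [442. 139. 130.] 432.0 453.0
196 322 335 [441. 150. 116.] 431.0 454.0
197 322 335 [444. 150. 117.] 429.0 455.0
198 322 335 [448. 140. 119.] 428.0 452.0
199 322 335 [448. 135. 118.] 426.0 455.0
200 322 335 [448. 140. 114.] 429.0 451.0
201 322 335 [448. 143. 103.] 432.0 451.0
202 322 334 [448. 143.  98.] 431.0 452.0
203 322 334 [447. 141.  96.] 435.0 452.0
204 322 333 [448. 138.  96.] 436.0 455.0
205 323 333 [448. 142.  94.] 442.0 452.0
206 324 333 [449. 145.  87.] 443.0 456.0
207 325 333 [447. 152.  77.] 441.0 455.0
208 327 332 [444. 151.  72.] 439.0 447.0
209 327 333 [445. 153.  66.] 435.0 447.0
210 327 333 [445. 154.  64.] 434.0 447.0
211 327 333 [442. 155.  57.] 434.0 447.0
212 327 332 [445. 152.  57.] 432.0 1242.0
213 328 332 [444. 155.  50.] 439.0 445.0
214 330 330 [445. 153.  50.] 445.0 445.0
186 346 355 [442. 221. 122.] 428.0 450.0
187 346 355 [440. 221. 116.] 428.0 447.0
188 346 355 [442. 223. 112.] 429.0 446.0
189 346 355 [438. 230.  99.] 347.0 444.0
190 346 355 [437. 233.  91.] 415.0 444.0
191 348 355 [437. 234.  91.] 419.0 441.0
192 348 354 [431. 236.  82.] 419.0 440.0
193 348 353 [429. 235.  78.] 418.0 434.0
194 348 353 [432. 233.  75.] 422.0 437.0
195 348 353 [429. 235.  70.] 420.0 439.0
196 348 353 [431. 234.  67.] 423.0 435.0
197 348 353 [431. 234.  63.] 423.0 440.0
198 348 353 [431. 234.  58.] 423.0 438.0
199 347 352 [428. 233.  54.] 418.0 439.0
200 348 352 [427. 234.  48.] 420.0 438.0
201 349 352 [431. 235.  45.] 426.0 434.0
202 350 351 [434. 233.  46.] 433.0 436.0
```

```bash
python3 - <<'E'
from h import *
from rig import capture
p,d=capture('scene'); P=pts('scene',d)
hm=np.clip(P[160:240,310:390,2]*2,0,255).astype(np.uint8)
a=cv2.resize(hm,None,fx=5,fy=5,interpolation=0); a=cv2.applyColorMap(a,cv2.COLORMAP_JET)
b=cv2.resize(np.clip(p[160:240,310:390,::-1].astype(int)*2,0,255).astype(np.uint8),None,fx=5,fy=5,interpolation=0)
cv2.imwrite('pics/f1.png',np.hstack([a,b]))
print(P[204:232,329,2].round(0)); print(P[196:225,350,2].round(0))
E
```

```text
[ 8.900e+01  8.600e+01  8.300e+01  7.800e+01  1.016e+03  6.900e+01
  6.600e+01  6.400e+01  5.600e+01  5.200e+01  9.000e+00  1.100e+01
  1.200e+01  6.000e+00  6.000e+00 -0.000e+00  1.000e+00  6.000e+00
  0.000e+00  0.000e+00  2.000e+00  2.000e+00  5.000e+00  7.000e+00
  3.000e+00  5.000e+00  0.000e+00  2.000e+00]
[65. 64. 58. 54. 49. 48. 42.  4.  1.  0.  1. -2.  3. -1.  1.  2.  2.  4.
  5. 11. 11. 10. 11. 15.  8.  6.  9.  8.  3.]
```

View pics/f1.png

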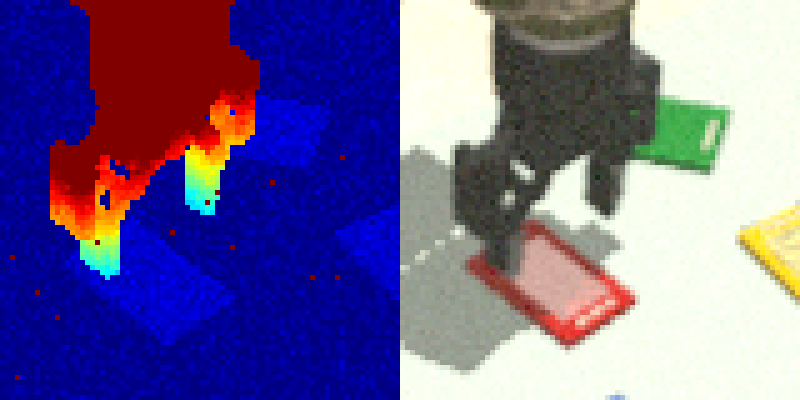

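```bash
python3 - <<'E'
from h import *
z=np.load('scene0.npz');p,d=z['p'],z['d'];P=pts('scene',d)
hm=np.clip(P[130:220,0:80,2]-100,0,255).astype(np.uint8)
a=cv2.applyColorMap(cv2.resize(hm,None,fx=5,fy=5,interpolation=0),cv2.COLORMAP_JET)
b=cv2.resize(np.clip(p[130:220,0:80,::-1].astype(int)*2,0,255).astype(np.uint8),None,fx=5,fy=5,interpolation=0)
cv2.imwrite('pics/f0.png',np.hstack([a,b]))
Q=P[130:220,0:80]; m=(Q[...,2]>120)&(Q[...,2]<400)
for v in range(30,90,3):
    r=Q[v][m[v]]
    print(v+130,np.nonzero(m[v])[0].tolist()[:2],r[:,2].round().tolist()[:12])
E
```

```text
160 [1, 2] [367.0, 372.0, 375.0, 377.0, 375.0, 377.0, 377.0, 377.0, 377.0, 379.0, 376.0, 376.0]
163 [3, 4] [363.0, 366.0, 367.0, 368.0, 368.0, 369.0, 368.0, 369.0, 370.0, 370.0, 370.0, 368.0]
166 [5, 6] [356.0, 356.0, 357.0, 359.0, 357.0, 355.0, 355.0, 353.0, 352.0, 354.0, 350.0, 351.0]
169 [5, 6] [348.0, 346.0, 343.0, 351.0, 348.0, 349.0, 350.0, 351.0, 346.0, 345.0, 345.0, 346.0]
172 [0, 1] [346.0, 348.0, 348.0, 344.0, 347.0, 345.0, 341.0, 344.0, 344.0, 344.0, 344.0, 344.0]
175 [0, 1] [348.0, 343.0, 344.0, 341.0, 339.0, 341.0, 339.0, 338.0, 334.0, 337.0, 334.0, 332.0]
178 [0, 1] [342.0, 344.0, 341.0, 342.0, 335.0, 333.0, 333.0, 312.0, 315.0, 315.0, 311.0, 311.0]
181 [0, 1] [336.0, 337.0, 335.0, 333.0, 330.0, 332.0, 307.0, 309.0, 310.0, 312.0, 311.0, 309.0]
184 [0, 1] [331.0, 330.0, 329.0, 327.0, 325.0, 326.0, 302.0, 303.0, 304.0, 307.0, 309.0, 310.0]
187 [0, 1] [318.0, 322.0, 322.0, 320.0, 319.0, 317.0, 318.0, 314.0, 299.0, 298.0, 297.0, 295.0]
190 [0, 1] [305.0, 304.0, 316.0, 314.0, 314.0, 311.0, 310.0, 309.0, 306.0, 297.0, 296.0, 296.0]
193 [1, 2] [295.0, 299.0, 305.0, 306.0, 305.0, 303.0, 303.0, 302.0, 299.0, 295.0, 294.0, 291.0]
196 [4, 5] [296.0, 300.0, 296.0, 298.0, 296.0, 296.0, 294.0, 290.0, 287.0, 285.0, 283.0, 281.0]
199 [16, 17] [270.0, 276.0, 270.0, 270.0, 269.0, 273.0, 268.0, 268.0, 266.0]
202 [18, 19] [258.0, 263.0, 262.0, 260.0, 262.0, 261.0, 258.0, 257.0, 256.0]
205 [21, 22] [254.0, 254.0, 252.0, 245.0, 251.0, 249.0, 248.0, 247.0]
208 [] []
211 [] []
214 [] []
217 [] []
```

View pics/f0.png

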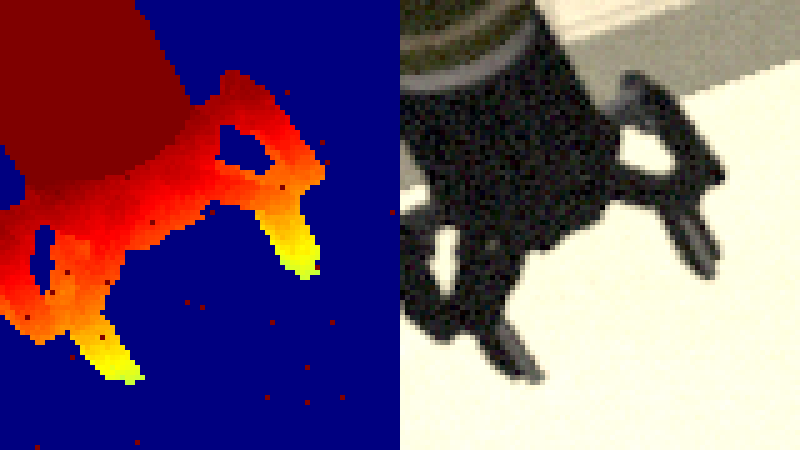

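```bash
python3 -m jog '[{"linear":[0.01,0,0],"rotation":[0,0,0],"grip":70},{"linear":[0.02,0,0],"rotation":[0,0,0],"grip":70},{"linear":[0.03,0,0],"rotation":[0,0,0],"grip":70},{"linear":[0.03,0,0],"rotation":[0,0,0],"grip":70}]'; python3 - <<'E'
from h import *
from rig import capture
p,d=capture('scene'); P=pts('scene',d)
print(P[204:232,329,2].round(0)); print(P[196:225,350,2].round(0))
cv2.imwrite('pics/f2.png',cv2.resize(np.clip(p[160:240,310:390,::-1].astype(int)*2,0,255).astype(np.uint8),None,fx=5,fy=5,interpolation=0))
E
```

```text
time_s: 3.05
eef_pos: [432.1, 197.0, -9.8]
ee_rot: [0.534, 0.464, 0.535, -0.463]
force: [-0.5, -0.2, 0.2]
grip_width: 0.82
[83. 82. 82. 81. 74. 66. 62. 64. 58. 54. 50. 47. 39.  8. -1.  2.  0. -0.
  1.  5.  2.  3.  1.  3.  2.  3.  3.  4.]
[68. 64. 57. 52. 54. 49. 44. 38. 35. 31. -0.  5.  7.  1.  2.  5.  3.  5.
  6. 10. 10. 12. 14.  9. 11. 12. 13.  9. -1.]
```

View pics/f2.png

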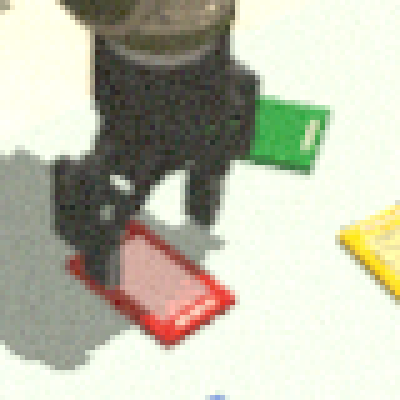

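```bash
python3 -m jog '[{"linear":[0.02,0,0],"rotation":[0,0,0],"grip":70},{"linear":[0.04,0,0],"rotation":[0,0,0],"grip":70},{"linear":[0.06,0,0],"rotation":[0,0,0],"grip":70},{"linear":[0.06,0,0],"rotation":[0,0,0],"grip":70}]'; python3 - <<'E'
from h import *
from rig import capture
p,d=capture('scene'); P=pts('scene',d)
print(P[212:232,329,2].round(0)); print(P[204:225,350,2].round(0))
cv2.imwrite('pics/f3.png',cv2.resize(np.clip(p[160:240,310:390,::-1].astype(int)*2,0,255).astype(np.uint8),None,fx=5,fy=5,interpolation=0))
E
```

```text
time_s: 3.43
eef_pos: [431.4, 196.9, -28.9]
ee_rot: [0.533, 0.463, 0.535, -0.464]
force: [-0.3, -0.0, 0.2]
grip_width: 0.823
[54. 55. 47. 47. 41. 35. 32. 29. 27.  0.  3. -2.  1.  3. -1.  2. -2.  5.
  5.  1.]
[36. 32. 28. 25. 17. 15.  0.  2.  5.  2. 10. 11.  8. 12.  8.  9. 12. 11.
 11.  9.  5.]
```

View pics/f3.png

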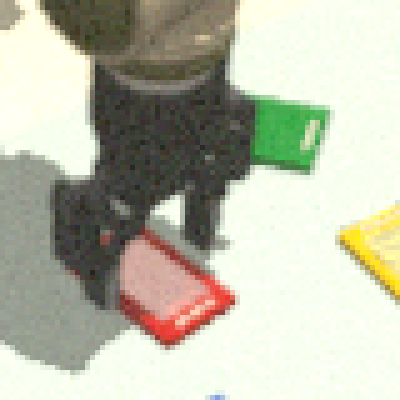

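```bash
python3 -m jog '[{"linear":[0.01,0,0],"rotation":[0,0,0],"grip":70},{"linear":[0.02,0,0],"rotation":[0,0,0],"grip":70},{"linear":[0.03,0.002,0],"rotation":[0,0,0],"grip":70},{"linear":[0.032,0.002,0],"rotation":[0,0,0],"grip":70}]'; python3 -m jog '[{"linear":[0,0,0],"rotation":[0,0,0],"grip":50},{"linear":[0,0,0],"rotation":[0,0,0],"grip":50},{"linear":[0,0,0],"rotation":[0,0,0],"grip":50},{"linear":[0,0,0],"rotation":[0,0,0],"grip":50},{"linear":[0,0,0],"rotation":[0,0,0],"grip":50},{"linear":[0,0,0],"rotation":[0,0,0],"grip":50}]' 40;
```

```text
time_s: 3.82
eef_pos: [432.2, 197.1, -38.4]
ee_rot: [0.533, 0.463, 0.535, -0.464]
force: [0.3, 0.7, -0.2]
grip_width: 0.814
time_s: 4.32
eef_pos: [434.3, 197.5, -36.2]
ee_rot: [0.534, 0.465, 0.534, -0.462]
force: [-2.5, 0.6, 22.2]
grip_width: 0.64
```

```bash
python3 -m jog '[{"linear":[-0.03,0,0],"rotation":[0,0,0],"grip":50},{"linear":[-0.1,0,0],"rotation":[0,0,0],"grip":50},{"linear":[-0.2,0,0],"rotation":[0,0,0],"grip":50},{"linear":[-0.3,0,0],"rotation":[0,0,0],"grip":50},{"linear":[-0.4,0,0],"rotation":[0,0,0],"grip":50},{"linear":[-0.5,0,0],"rotation":[0,0,0],"grip":50},{"linear":[-0.5,0,0],"rotation":[0,0,0],"grip":50}]'; python3 - <<'E'
from h import *
from rig import capture
p,d=capture('scene')
cv2.imwrite('pics/f4.png',cv2.resize(np.clip(p[120:240,280:420,::-1].astype(int)*2,0,255).astype(np.uint8),None,fx=5,fy=5,interpolation=2))
E
python3 go.py 500 30 110 -12.1 28.5
```

```text
time_s: 4.9
eef_pos: [436.4, 197.7, 119.2]
ee_rot: [0.537, 0.467, 0.532, -0.459]
force: [0.9, -0.2, 0.6]
grip_width: 0.639
t 4.95 at [435.2 197.4 116.4] F [-0.1  0.2 -2. ] g 54.5
lin [0.021 0.135 0.583] mm [  6.4  40.4 174.9] rot [ 0.689 -0.183  0.967]
```

View pics/f4.png

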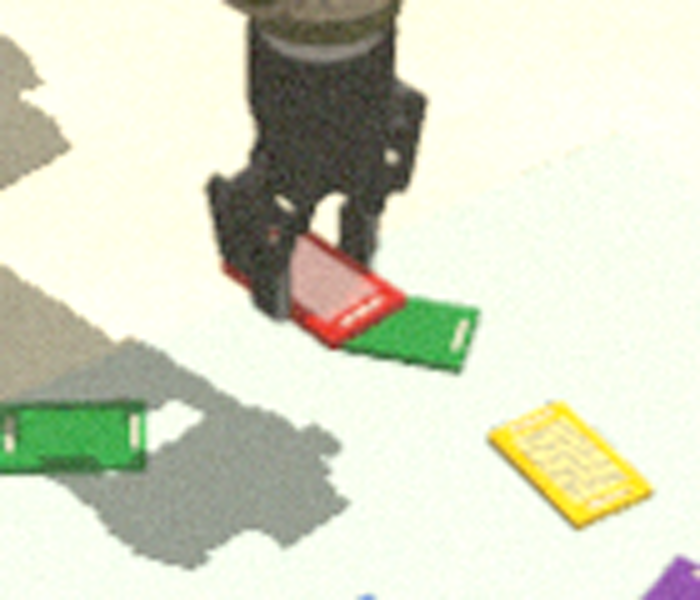

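```bash
python3 go.py 590 -60 100 -12.1 26
```

```text
t 4.95 at [435.2 197.4 116.4] F [-0.1  0.2 -2. ] g 54.5
lin [0.056 0.389 0.922] mm [ 16.8 116.7 276.7] rot [ 0.692 -0.167  0.881]
```

```bash
python3 -m jog '[{"linear":[0.01,0.1,0.25],"rotation":[0.18,-0.04,0.22],"grip":50},{"linear":[0.02,0.2,0.5],"rotation":[0.35,-0.08,0.44],"grip":50},{"linear":[0.03,0.3,0.7],"rotation":[0.5,-0.12,0.65],"grip":50},{"linear":[0.056,0.39,0.92],"rotation":[0.69,-0.167,0.88],"grip":50},{"linear":[0.056,0.39,0.92],"rotation":[0.69,-0.167,0.88],"grip":50},{"linear":[0.056,0.39,0.92],"rotation":[0.69,-0.167,0.88],"grip":50},{"linear":[0.056,0.39,0.92],"rotation":[0.69,-0.167,0.88],"grip":50},{"linear":[0.056,0.39,0.92],"rotation":[0.69,-0.167,0.88],"grip":50},{"linear":[0.056,0.39,0.92],"rotation":[0.69,-0.167,0.88],"grip":50},{"linear":[0.056,0.39,0.92],"rotation":[0.69,-0.167,0.88],"grip":50},{"linear":[0.056,0.39,0.92],"rotation":[0.69,-0.167,0.88],"grip":50},{"linear":[0.056,0.39,0.92],"rotation":[0.69,-0.167,0.88],"grip":50}]'; python3 go.py 649 -87.4 75 -12.1 37.5
```

```text
time_s: 5.95
eef_pos: [589.5, -57.8, 99.8]
ee_rot: [0.557, 0.635, 0.311, -0.436]
force: [0.8, 0.5, -0.4]
grip_width: 0.64
t 5.95 at [589.5 -57.8  99.8] F [ 0.8  0.5 -0.4] g 54.7
lin [0.168 0.157 0.055] mm [50.4 47.  16.6] rot [ 0.004 -0.003  0.404]
```

```bash
python3 -m jog '[{"linear":[0.05,0.05,0.02],"rotation":[0,0,0.15],"grip":50},{"linear":[0.1,0.1,0.04],"rotation":[0,0,0.3],"grip":50},{"linear":[0.168,0.157,0.055],"rotation":[0.004,-0.003,0.404],"grip":50},{"linear":[0.168,0.157,0.055],"rotation":[0.004,-0.003,0.404],"grip":50},{"linear":[0.168,0.157,0.055],"rotation":[0.004,-0.003,0.404],"grip":50},{"linear":[0.168,0.157,0.055],"rotation":[0.004,-0.003,0.404],"grip":50}]'; python3 go.py 649 -87.4 5 -12.1 37.5
cat > look.py <<'E'
import sys
from h import *
from rig import capture,sense
from go import Rt
name=sys.argv[1]
for n in ('scene','top'):
    p,d=capture(n); np.savez(f'{name}_{n}.npz',p=p,d=d)
    x0,y0,x1,y1=(220,190,360,345) if n=='scene' else (290,150,410,290)
    q=np.clip(p[y0:y1,x0:x1,::-1].astype(int)*1.7,0,255).astype(np.uint8)
    q=cv2.resize(q,None,fx=3.8,fy=3.8,interpolation=2)
    cv2.imwrite(f'pics/{name}_{n}.png',q)
E
python3 look.py r1
```

```text
time_s: 6.45
eef_pos: [648.8, -86.3, 75.5]
ee_rot: [0.598, 0.663, 0.245, -0.378]
force: [-0.7, 0.3, 0.1]
grip_width: 0.645
t 6.45 at [648.8 -86.3  75.5] F [-0.7  0.3  0.1] g 55.0
lin [ 0.187 -0.142  0.003] mm [ 56.2 -42.5   1. ] rot [ 0.002 -0.001  0.001]
```

View pics/r1_scene.png

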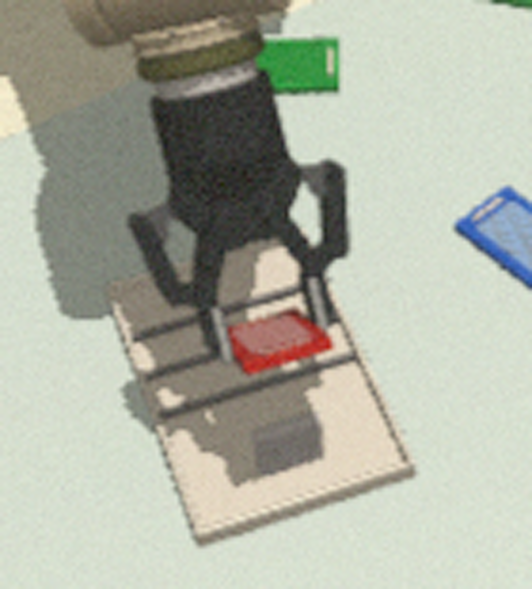

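View pics/r1_top.png

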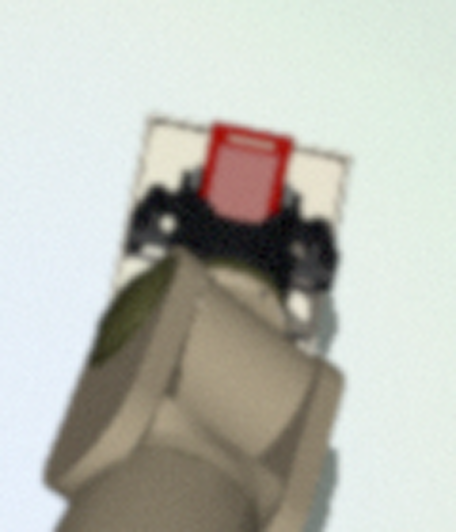

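```bash
cat > meas.py <<'E'
import sys
from h import *
T0=np.array([577.7,-72.2]);YA=np.radians(-12.1)
def totray(P):
    q=P[...,:2]-T0; c,s=np.cos(YA),np.sin(YA)
    return np.stack([q[...,0]*c+q[...,1]*s,-q[...,0]*s+q[...,1]*c,P[...,2]],-1)
def meas(name,col,zmin=0):
    for n in ('top','scene'):
        z=np.load(f'{name}_{n}.npz');p,d=z['p'],z['d']
        W=totray(pts(n,d)); off=0.3 if n=='top' else 1.8
        m=cass(n,p,col)>0
        m&=(abs(W[...,0])<160)&(abs(W[...,1])<70)&(W[...,2]>zmin)&(d>0)
        nn,lab,st,_=cv2.connectedComponentsWithStats(m.astype(np.uint8)); 
        if nn<2: print(n,'none'); continue
        k=1+np.argmax(st[1:,4]); q=W[lab==k]-[0,0,off]
        A=np.c_[q[:,:2],np.ones(len(q))]; c=np.linalg.lstsq(A,q[:,2],rcond=None)[0]
        r=q[:,2]-A@c; g=abs(r)<6; c=np.linalg.lstsq(A[g],q[g,2],rcond=None)[0]; q=q[g]
        print(n,col,len(q),'slope x deg',np.degrees(np.arctan(c[0])).round(1),'y',np.degrees(np.arctan(c[1])).round(1),'x range',np.percentile(q[:,0],[1,99]).round(1),'y',np.percentile(q[:,1],[1,50,99]).round(1),'z at x=0,50,80:',[ (c[0]*x+c[2]).round(1) for x in (0,50,80)], 'zr',np.percentile(q[:,2],[1,99]).round(1))
        # yaw from side edges
        ed=[]
        for a in np.arange(q[:,0].min()+8,q[:,0].max()-8,6):
            b=q[abs(q[:,0]-a)<4]
            if len(b)>8: ed.append([a,b[:,1].min(),b[:,1].max()])
        ed=np.array(ed); print(ed.round(0).tolist())
if __name__=='__main__': meas(sys.argv[1],sys.argv[2],float(sys.argv[3]))
E
python3 meas.py r1 red 70
```

```text
top red 194 slope x deg 34.7 y 1.2 x range [41.5 81. ] y [-23.9   2.   28. ] z at x=0,50,80: [np.float64(80.6), np.float64(115.2), np.float64(135.9)] zr [110.1 139.4]
[[48.0, -21.0, 24.0], [54.0, -24.0, 28.0], [60.0, -24.0, 28.0], [66.0, -24.0, 28.0], [72.0, -24.0, 28.0]]
scene red 248 slope x deg 34.5 y 0.1 x range [16.5 84.1] y [-23.8   0.9  27.5] z at x=0,50,80: [np.float64(79.5), np.float64(113.9), np.float64(134.6)] zr [ 88.4 136.9]
[[21.0, -17.0, 11.0], [27.0, -18.0, 21.0], [33.0, -17.0, 23.0], [39.0, -18.0, 23.0], [45.0, -20.0, 24.0], [51.0, -22.0, 24.0], [57.0, -24.0, 28.0], [63.0, -24.0, 28.0], [69.0, -24.0, 27.0], [75.0, -25.0, 27.0]]
```

```bash
python3 go.py 650 -88.4 22 -12.1 40
```

```text
t 6.55 at [649.1 -86.6  76.1] F [-0.1 -0.3 -0. ] g 54.9
lin [ 0.146 -0.106  0.005] mm [ 43.7 -31.9   1.5] rot [ 0.002 -0.001  0.086]
```

```bash
python3 -m jog '[{"linear":[0.05,-0.035,0.002],"rotation":[0.002,0,0.04],"grip":50},{"linear":[0.1,-0.07,0.005],"rotation":[0.002,0,0.08],"grip":50},{"linear":[0.146,-0.106,0.005],"rotation":[0.002,0,0.086],"grip":50},{"linear":[0.146,-0.106,0.005],"rotation":[0.002,0,0.086],"grip":50},{"linear":[0.146,-0.106,0.005],"rotation":[0.002,0,0.086],"grip":50}]'; python3 look.py r2; python3 meas.py r2 red 25; python3 go.py 650 -88.4 5 -12.1 40
```

```text
time_s: 6.97
eef_pos: [652.9, -84.8, 33.9]
ee_rot: [0.605, 0.671, 0.233, -0.359]
force: [0.5, 0.7, -0.9]
grip_width: 0.642
top red 172 slope x deg 38.0 y 2.8 x range [39.6 80.5] y [-21.6   3.8  30.3] z at x=0,50,80: [np.float64(30.1), np.float64(69.1), np.float64(92.5)] zr [58.9 96.2]
[[42.0, -18.0, 25.0], [48.0, -18.0, 26.0], [54.0, -20.0, 31.0], [60.0, -20.0, 30.0], [66.0, -22.0, 30.0], [72.0, -22.0, 29.0]]
scene red 125 slope x deg 34.4 y 0.5 x range [43.7 85.7] y [-23.    6.8  30.6] z at x=0,50,80: [np.float64(37.1), np.float64(71.3), np.float64(91.8)] zr [64.  96.7]
[[56.0, -22.0, 27.0], [62.0, -22.0, 27.0], [68.0, -20.0, 31.0], [74.0, -19.0, 27.0]]
t 7.07 at [652.3 -84.6  32.9] F [ 0.2  0.  -0.3] g 54.4
lin [ 0.068 -0.063  0.015] mm [ 20.3 -19.    4.5] rot [ 0.    -0.027 -0.001]
```

View pics/r2_scene.png

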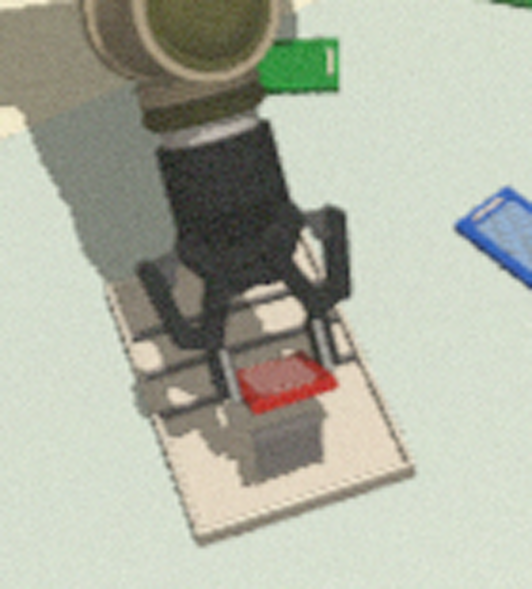

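```bash
python3 -c "
from rig import sense; s=sense(); print(s['joints'].round(3),s['dq'].round(3),s['force'])"
```

```text
[-0.353  0.541  1.881  1.314  0.108  0.148] [-0.    -0.02  -0.019 -0.276  0.01   0.28 ] [ 0.19668492  0.03901752 -0.30833288]
```

```bash
python3 go.py 650 -88.4 25 -12.1 40;  python3 -m jog '[{"linear":[0.017,-0.02,0.014],"rotation":[0,-0.027,0],"grip":50},{"linear":[0.017,-0.02,0.014],"rotation":[0,-0.027,0],"grip":50},{"linear":[0.017,-0.02,0.014],"rotation":[0,-0.027,0],"grip":50},{"linear":[0.017,-0.02,0.014],"rotation":[0,-0.027,0],"grip":50},{"linear":[0.017,-0.02,0.014],"rotation":[0,-0.027,0],"grip":50},{"linear":[0.017,-0.02,0.014],"rotation":[0,-0.027,0],"grip":50},{"linear":[0.017,-0.02,0.014],"rotation":[0,-0.027,0],"grip":50},{"linear":[0.017,-0.02,0.014],"rotation":[0,-0.027,0],"grip":50}]';python3 -c "
from rig import sense; s=sense(); print(s['joints'].round(3),s['dq'].round(3),s['force'])";python3 go.py 650 -88.4 25 -12.1 40
```

```text
t 7.07 at [652.3 -84.6  32.9] F [ 0.2  0.  -0.3] g 54.4
lin [ 0.017 -0.021  0.014] mm [ 5.  -6.2  4.3] rot [ 0.    -0.027 -0.001]
time_s: 7.73
eef_pos: [650.3, -88.4, 25.2]
ee_rot: [0.606, 0.669, 0.229, -0.364]
force: [0.1, 0.6, 0.4]
grip_width: 0.642
[-0.354  0.554  1.887  1.503  0.092 -0.043] [-0.001  0.002  0.     0.008 -0.004 -0.008] [0.11710745 0.63697797 0.39474031]
t 7.73 at [650.3 -88.4  25.2] F [0.1 0.6 0.4] g 54.8
lin [-0.    -0.001  0.   ] mm [-0.  -0.3  0.1] rot [ 0.    -0.    -0.002]
```

```bash
python3 -m jog '[{"linear":[0.012,-0.01,0],"rotation":[0,0,0],"grip":50},{"linear":[0.024,-0.02,0],"rotation":[0,0,0],"grip":50},{"linear":[0.036,-0.03,0],"rotation":[0,0,0],"grip":50},{"linear":[0.043,-0.036,0],"rotation":[0,0,0],"grip":50},{"linear":[0.043,-0.036,0],"rotation":[0,0,0],"grip":50},{"linear":[0.043,-0.036,0],"rotation":[0,0,0],"grip":50}]'; python3 look.py r3; python3 meas.py r3 red 15; python3 go.py 650 -88.4 5 -12.1 40
```

```text
time_s: 8.23
eef_pos: [650.3, -88.4, 8.4]
ee_rot: [0.606, 0.669, 0.229, -0.364]
force: [-0.1, -1.2, -1.1]
grip_width: 0.636
top red 169 slope x deg 38.5 y 0.5 x range [38.5 80.1] y [-24.3   1.7  26.4] z at x=0,50,80: [np.float64(7.0), np.float64(46.8), np.float64(70.6)] zr [35.5 73.3]
[[45.0, -22.0, 22.0], [51.0, -21.0, 24.0], [57.0, -21.0, 27.0], [63.0, -23.0, 26.0], [69.0, -24.0, 26.0]]
scene red 213 slope x deg 37.0 y -0.3 x range [19.4 83.7] y [-25.6   0.2  26.7] z at x=0,50,80: [np.float64(8.1), np.float64(45.8), np.float64(68.4)] zr [19.8 70. ]
[[27.0, -16.0, 18.0], [33.0, -19.0, 16.0], [39.0, -20.0, 21.0], [45.0, -22.0, 22.0], [51.0, -24.0, 18.0], [57.0, -23.0, 27.0], [63.0, -21.0, 22.0], [69.0, -24.0, 23.0], [75.0, -26.0, 27.0]]
t 8.33 at [650.4 -88.4   8.7] F [ 0.4  0.1 -0.3] g 54.6
lin [ 0.008 -0.009  0.   ] mm [ 2.5 -2.7  0.1] rot [ 0.001 -0.    -0.003]
```

View pics/r3_scene.png

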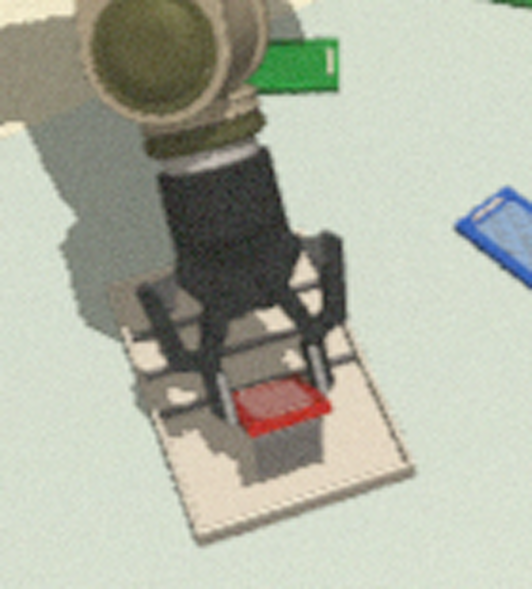

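```bash
python3 -m jog '[{"linear":[0.003,-0.003,0],"rotation":[0,0,0],"grip":50},{"linear":[0.006,-0.005,0],"rotation":[0,0,0],"grip":50},{"linear":[0.008,-0.007,0],"rotation":[0,0,0],"grip":50},{"linear":[0.008,-0.007,0],"rotation":[0,0,0],"grip":50}]'
```

```text
time_s: 8.67
eef_pos: [651.1, -88.5, 6.4]
ee_rot: [0.606, 0.669, 0.229, -0.364]
force: [0.0, 0.1, 5.1]
grip_width: 0.64
```

```bash
python3 -m jog '[{"linear":[0,0,0],"rotation":[0,0,0],"grip":57},{"linear":[0,0,0],"rotation":[0,0,0],"grip":59},{"linear":[0,0,0],"rotation":[0,0,0],"grip":61},{"linear":[0,0,0],"rotation":[0,0,0],"grip":64},{"linear":[0,0,0],"rotation":[0,0,0],"grip":68},{"linear":[-0.03,0,0],"rotation":[0,0,0],"grip":70},{"linear":[-0.08,0,0],"rotation":[0,0,0],"grip":70},{"linear":[-0.15,0,0],"rotation":[0,0,0],"grip":70},{"linear":[-0.25,0,0],"rotation":[0,0,0],"grip":70},{"linear":[-0.35,0,0],"rotation":[0,0,0],"grip":70},{"linear":[-0.35,0,0],"rotation":[0,0,0],"grip":70}]'; python3 look.py r4; python3 meas.py r4 red 6; python3 go.py 508.5 339.6 100 -1.3 -10
```

```text
time_s: 9.58
eef_pos: [591.4, -75.0, 80.0]
ee_rot: [0.606, 0.67, 0.229, -0.362]
force: [-0.2, 1.0, 0.8]
grip_width: 0.822
top red 321 slope x deg 38.2 y 0.3 x range [12.  81.2] y [-25.8   0.5  26.5] z at x=0,50,80: [np.float64(2.9), np.float64(42.3), np.float64(65.9)] zr [10.6 68. ]
[[19.0, -25.0, 26.0], [25.0, -25.0, 26.0], [31.0, -26.0, 26.0], [37.0, -26.0, 26.0], [43.0, -27.0, 27.0], [49.0, -25.0, 27.0], [55.0, -24.0, 27.0], [61.0, -24.0, 27.0], [67.0, -23.0, 27.0], [73.0, -26.0, 27.0]]
scene red 258 slope x deg 36.3 y -0.3 x range [17.3 84. ] y [-25.9  -0.5  25.6] z at x=0,50,80: [np.float64(5.9), np.float64(42.7), np.float64(64.7)] zr [16.9 68.3]
[[24.0, -26.0, 25.0], [30.0, -25.0, 25.0], [36.0, -25.0, 25.0], [42.0, -24.0, 25.0], [48.0, -23.0, 26.0], [54.0, -26.0, 26.0], [60.0, -26.0, 25.0], [66.0, -24.0, 25.0], [72.0, -26.0, 25.0]]
t 9.68 at [591.8 -75.   81.2] F [0.2 0.  0.5] g 70.1
lin [-0.407 -0.385 -1.295] mm [-122.1 -115.5 -388.5] rot [-0.37   0.097 -1.754]
```

View pics/r4_scene.png

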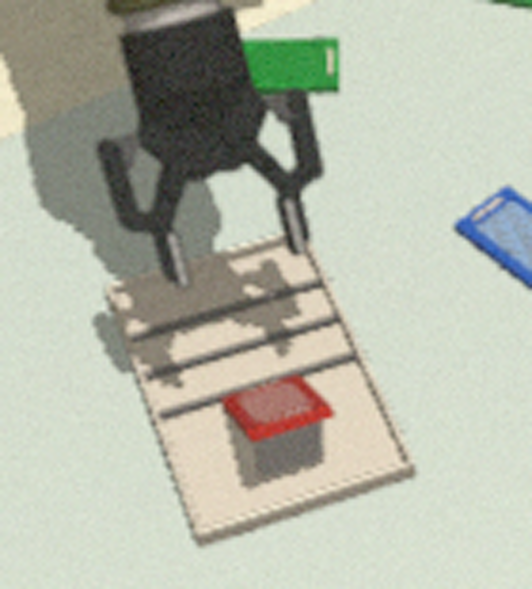

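View pics/r4_top.png

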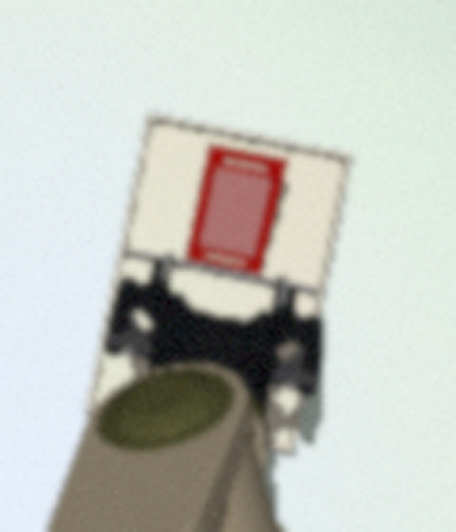

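```bash
python3 go.py 535 150 120 -6 12
```

```text
t 9.68 at [591.8 -75.   81.2] F [0.2 0.  0.5] g 70.1
lin [-0.318 -0.176 -0.695] mm [ -95.4  -52.8 -208.5] rot [-0.189  0.089 -0.99 ]
```

```bash
python3 -m jog '[{"linear":[-0.12,-0.02,-0.05],"rotation":[-0.02,0.01,-0.2],"grip":70},{"linear":[-0.2,-0.06,-0.18],"rotation":[-0.08,0.03,-0.4],"grip":70},{"linear":[-0.28,-0.12,-0.32],"rotation":[-0.12,0.05,-0.6],"grip":70},{"linear":[-0.318,-0.176,-0.5],"rotation":[-0.16,0.07,-0.8],"grip":70},{"linear":[-0.318,-0.176,-0.695],"rotation":[-0.19,0.09,-0.99],"grip":70},{"linear":[-0.318,-0.176,-0.695],"rotation":[-0.19,0.09,-0.99],"grip":70},{"linear":[-0.318,-0.176,-0.695],"rotation":[-0.19,0.09,-0.99],"grip":70},{"linear":[-0.318,-0.176,-0.695],"rotation":[-0.19,0.09,-0.99],"grip":70},{"linear":[-0.318,-0.176,-0.695],"rotation":[-0.19,0.09,-0.99],"grip":70}]'; python3 go.py 508.5 339.6 20 -1.3 0
```

```text
time_s: 10.43
eef_pos: [536.0, 155.0, 120.5]
ee_rot: [0.525, 0.572, 0.419, -0.471]
force: [0.5, 0.1, -0.1]
grip_width: 0.824
t 10.43 at [536.  155.  120.5] F [ 0.5  0.1 -0.1] g 70.4
lin [ 0.299 -0.218 -0.602] mm [  89.8  -65.4 -180.6] rot [-0.152  0.007 -0.415]
```

```bash
python3 -m jog '[{"linear":[0.05,-0.05,-0.15],"rotation":[-0.05,0,-0.14],"grip":70},{"linear":[0.1,-0.1,-0.3],"rotation":[-0.1,0,-0.28],"grip":70},{"linear":[0.2,-0.16,-0.45],"rotation":[-0.15,0.007,-0.415],"grip":70},{"linear":[0.299,-0.218,-0.602],"rotation":[-0.152,0.007,-0.415],"grip":70},{"linear":[0.299,-0.218,-0.602],"rotation":[-0.152,0.007,-0.415],"grip":70},{"linear":[0.299,-0.218,-0.602],"rotation":[-0.152,0.007,-0.415],"grip":70},{"linear":[0.299,-0.218,-0.602],"rotation":[-0.152,0.007,-0.415],"grip":70}]'; python3 go.py 508.5 339.6 -34.5 -1.3 0;python3 - <<'E'
from h import *
from rig import capture
p,d=capture('scene')
cv2.imwrite('pics/y1.png',cv2.resize(np.clip(p[150:250,330:450,::-1].astype(int)*2,0,255).astype(np.uint8),None,fx=5,fy=5,interpolation=2))
E
```

```text
time_s: 11.02
eef_pos: [506.1, 342.5, 16.9]
ee_rot: [-0.493, -0.503, -0.498, 0.505]
force: [-0.3, -0.7, 0.1]
grip_width: 0.82
t 11.02 at [506.1 342.5  16.9] F [-0.3 -0.7  0.1] g 70.0
lin [0.171 0.009 0.01 ] mm [51.3  2.8  3. ] rot [ 0.011 -0.005  0.013]
```

View pics/y1.png

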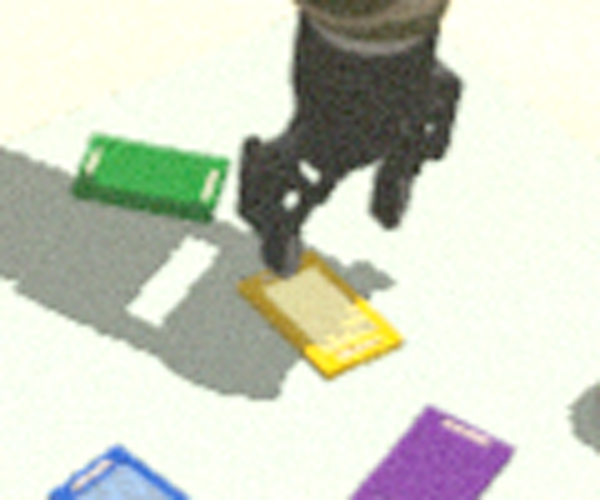

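```bash
python3 -m jog '[{"linear":[0.05,0.009,0.01],"rotation":[0.011,-0.005,0.013],"grip":70},{"linear":[0.1,0.009,0.01],"rotation":[0.011,-0.005,0.013],"grip":70},{"linear":[0.14,0.009,0.01],"rotation":[0.011,-0.005,0.013],"grip":70},{"linear":[0.16,0.009,0.01],"rotation":[0.011,-0.005,0.013],"grip":70},{"linear":[0.17,0.009,0.01],"rotation":[0.011,-0.005,0.013],"grip":70},{"linear":[0.17,0.009,0.01],"rotation":[0.011,-0.005,0.013],"grip":70}]'; python3 go.py 508.5 339.6 -34.5 -1.3 0; python3 -m jog '[{"linear":[0,0,0],"rotation":[0,0,0],"grip":60},{"linear":[0,0,0],"rotation":[0,0,0],"grip":50},{"linear":[0,0,0],"rotation":[0,0,0],"grip":50},{"linear":[0,0,0],"rotation":[0,0,0],"grip":50},{"linear":[0,0,0],"rotation":[0,0,0],"grip":50},{"linear":[0,0,0],"rotation":[0,0,0],"grip":50}]' 40
```

```text
time_s: 11.57
eef_pos: [510.2, 337.7, -32.4]
ee_rot: [0.494, 0.507, 0.493, -0.505]
force: [-0.0, -0.3, -0.3]
grip_width: 0.822
t 11.57 at [510.2 337.7 -32.4] F [-0.  -0.3 -0.3] g 70.2
lin [ 0.007 -0.006 -0.006] mm [ 2.1 -1.7 -1.8] rot [-0.004 -0.001 -0.005]
time_s: 12.07
eef_pos: [511.0, 337.9, -31.0]
ee_rot: [0.495, 0.508, 0.493, -0.505]
force: [-0.4, -1.4, 6.1]
grip_width: 0.638
```

```bash
python3 -m jog '[{"linear":[-0.03,0,0],"rotation":[0,0,0],"grip":50},{"linear":[-0.1,0,0],"rotation":[0,0,0],"grip":50},{"linear":[-0.2,0,0],"rotation":[0,0,0],"grip":50},{"linear":[-0.3,0,0],"rotation":[0,0,0],"grip":50},{"linear":[-0.4,0,0],"rotation":[0,0,0],"grip":50},{"linear":[-0.5,0,0],"rotation":[0,0,0],"grip":50},{"linear":[-0.5,0,0],"rotation":[0,0,0],"grip":50},{"linear":[-0.5,0,0],"rotation":[0,0,0],"grip":50}]';python3 go.py 540 60 130 -10 20
```

```text
time_s: 12.73
eef_pos: [510.9, 338.2, 121.2]
ee_rot: [0.495, 0.509, 0.493, -0.503]
force: [-0.2, 0.1, -0.7]
grip_width: 0.631
t 12.73 at [510.9 338.2 121.2] F [-0.2  0.1 -0.7] g 53.9
lin [-0.031  0.12   0.925] mm [ -9.3  35.9 277.4] rot [ 0.296 -0.059  0.681]
```

```bash
python3 -m jog '[{"linear":[0,0.02,0.1],"rotation":[0.05,-0.01,0.15],"grip":50},{"linear":[-0.01,0.04,0.25],"rotation":[0.1,-0.02,0.3],"grip":50},{"linear":[-0.02,0.08,0.4],"rotation":[0.15,-0.03,0.45],"grip":50},{"linear":[-0.03,0.1,0.55],"rotation":[0.2,-0.04,0.6],"grip":50},{"linear":[-0.03,0.12,0.7],"rotation":[0.3,-0.06,0.68],"grip":50},{"linear":[-0.03,0.12,0.85],"rotation":[0.3,-0.06,0.68],"grip":50},{"linear":[-0.03,0.12,0.925],"rotation":[0.3,-0.06,0.68],"grip":50},{"linear":[-0.03,0.12,0.925],"rotation":[0.3,-0.06,0.68],"grip":50},{"linear":[-0.03,0.12,0.925],"rotation":[0.3,-0.06,0.68],"grip":50}]';python3 go.py 612.6 -79.7 75 -12.1 30
```

```text
time_s: 13.48
eef_pos: [539.4, 57.8, 128.8]
ee_rot: [0.54, 0.613, 0.352, -0.457]
force: [0.5, 0.1, -0.3]
grip_width: 0.628
t 13.48 at [539.4  57.8 128.8] F [ 0.5  0.1 -0.3] g 53.6
lin [0.278 0.242 0.407] mm [ 83.4  72.7 122.1] rot [ 0.055 -0.026  0.354]
```

```bash
python3 -m jog '[{"linear":[0.05,0.05,0.1],"rotation":[0.02,-0.01,0.1],"grip":50},{"linear":[0.1,0.1,0.2],"rotation":[0.04,-0.02,0.2],"grip":50},{"linear":[0.18,0.17,0.3],"rotation":[0.055,-0.026,0.3],"grip":50},{"linear":[0.278,0.242,0.407],"rotation":[0.055,-0.026,0.354],"grip":50},{"linear":[0.278,0.242,0.407],"rotation":[0.055,-0.026,0.354],"grip":50},{"linear":[0.278,0.242,0.407],"rotation":[0.055,-0.026,0.354],"grip":50},{"linear":[0.278,0.242,0.407],"rotation":[0.055,-0.026,0.354],"grip":50}]';python3 look.py y2; python3 meas.py y2 yellow 60;python3 go.py 612.6 -79.7 75 -12.1 30
```

```text
time_s: 14.07
eef_pos: [612.1, -78.3, 74.3]
ee_rot: [0.571, 0.646, 0.288, -0.416]
force: [-0.3, 0.9, -0.6]
grip_width: 0.63
top yellow 367 slope x deg 29.8 y -0.5 x range [10.4 52.2] y [-24.2   3.   29.7] z at x=0,50,80: [np.float64(99.6), np.float64(128.2), np.float64(145.4)] zr [102.8 131. ]
[[17.0, -23.0, 27.0], [23.0, -23.0, 29.0], [29.0, -25.0, 30.0], [35.0, -25.0, 30.0], [41.0, -24.0, 31.0]]
scene yellow 292 slope x deg 27.1 y 0.2 x range [-9.4 54.9] y [-24.3   0.9  27.6] z at x=0,50,80: [np.float64(100.4), np.float64(126.0), np.float64(141.3)] zr [ 94.2 129.8]
[[-6.0, -17.0, 21.0], [0.0, -20.0, 22.0], [6.0, -22.0, 25.0], [12.0, -22.0, 24.0], [18.0, -21.0, 26.0], [24.0, -24.0, 27.0], [30.0, -24.0, 29.0], [36.0, -26.0, 29.0], [42.0, -24.0, 29.0], [48.0, -26.0, 28.0]]
t 14.17 at [612.4 -77.8  75.5] F [-1.1  0.8 -0.6] g 54.1
lin [0.002 0.001 0.006] mm [0.7 0.3 1.8] rot [ 0.004 -0.002  0.   ]
```

View pics/y2_scene.png

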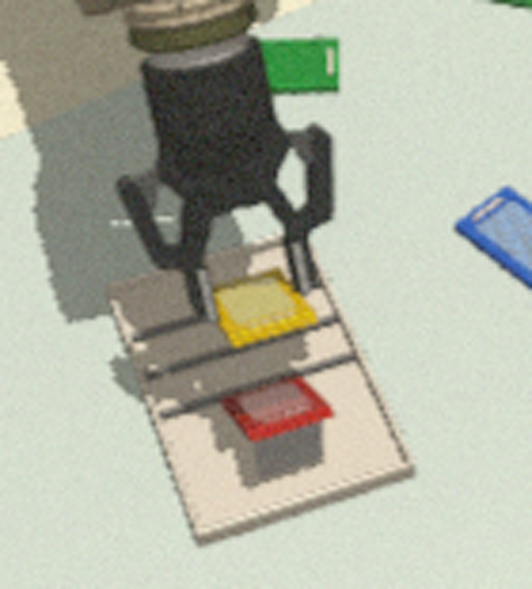

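```bash
python3 go.py 613.7 -80.1 12 -12.1 30
```

```text
t 14.17 at [612.4 -77.8  75.5] F [-1.1  0.8 -0.6] g 54.1
lin [ 0.186 -0.101  0.006] mm [ 55.8 -30.2   1.9] rot [ 0.004 -0.002  0.   ]
```

```bash
python3 -m jog '[{"linear":[0.05,-0.027,0.006],"rotation":[0.004,-0.002,0],"grip":50},{"linear":[0.1,-0.054,0.006],"rotation":[0.004,-0.002,0],"grip":50},{"linear":[0.15,-0.081,0.006],"rotation":[0.004,-0.002,0],"grip":50},{"linear":[0.186,-0.101,0.006],"rotation":[0.004,-0.002,0],"grip":50},{"linear":[0.186,-0.101,0.006],"rotation":[0.004,-0.002,0],"grip":50},{"linear":[0.186,-0.101,0.006],"rotation":[0.004,-0.002,0],"grip":50}]';python3 look.py y3; python3 meas.py y3 yellow 18;python3 go.py 613.7 -80.1 3 -12.1 30
```

```text
time_s: 14.67
eef_pos: [613.6, -78.7, 12.5]
ee_rot: [0.572, 0.646, 0.288, -0.416]
force: [-0.6, 0.3, -0.3]
grip_width: 0.628
top yellow 326 slope x deg 28.4 y 0.1 x range [11.1 53.7] y [-24.8   2.   28.9] z at x=0,50,80: [np.float64(37.5), np.float64(64.5), np.float64(80.7)] zr [40.2 69.2]
[[18.0, -24.0, 24.0], [24.0, -24.0, 29.0], [30.0, -25.0, 29.0], [36.0, -26.0, 29.0], [42.0, -25.0, 30.0]]
scene yellow 292 slope x deg 27.4 y -0.2 x range [-10.2  56. ] y [-24.8   1.4  28.2] z at x=0,50,80: [np.float64(37.6), np.float64(63.6), np.float64(79.1)] zr [32.  68.1]
[[-4.0, -18.0, 19.0], [2.0, -19.0, 22.0], [8.0, -21.0, 25.0], [14.0, -22.0, 27.0], [20.0, -22.0, 27.0], [26.0, -23.0, 28.0], [32.0, -25.0, 28.0], [38.0, -25.0, 28.0], [44.0, -25.0, 29.0]]
t 14.77 at [614.2 -79.4  13.5] F [ 0.1  0.1 -0.9] g 53.8
lin [ 0.03  -0.019  0.003] mm [ 8.9 -5.6  0.8] rot [ 0.002 -0.001 -0.004]
```

View pics/y3_scene.png

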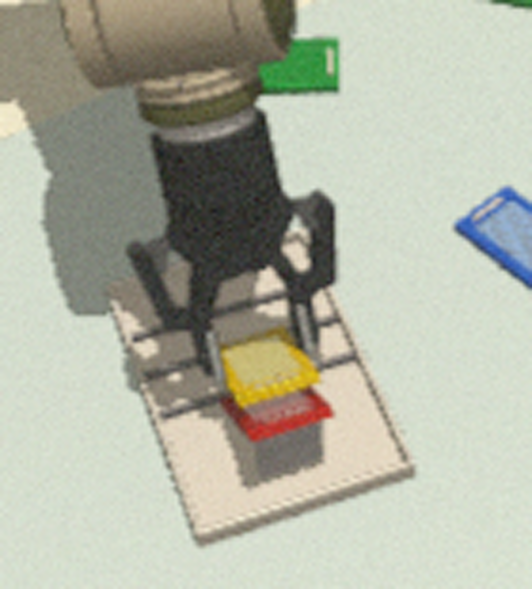

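```bash
python3 -m jog '[{"linear":[0.01,-0.005,0.004],"rotation":[0,0,0],"grip":50},{"linear":[0.015,-0.008,0.007],"rotation":[0,0,0],"grip":50},{"linear":[0.02,-0.011,0.007],"rotation":[0,0,0],"grip":50},{"linear":[0.024,-0.014,0.007],"rotation":[0,0,0],"grip":50},{"linear":[0.026,-0.015,0.007],"rotation":[0,0,0],"grip":50},{"linear":[0.026,-0.015,0.007],"rotation":[0,0,0],"grip":50}]';python3 look.py y4; python3 meas.py y4 yellow 12;python3 go.py 613.7 -80.1 3 -12.1 30
```

```text
time_s: 15.27
eef_pos: [613.7, -81.5, 4.2]
ee_rot: [0.572, 0.646, 0.287, -0.415]
force: [-0.3, 0.2, -0.8]
grip_width: 0.634
top yellow 320 slope x deg 30.8 y -0.2 x range [12.1 54.3] y [-27.5   0.4  25.9] z at x=0,50,80: [np.float64(26.8), np.float64(56.7), np.float64(74.6)] zr [32. 61.]
[[19.0, -25.0, 24.0], [25.0, -26.0, 26.0], [31.0, -27.0, 26.0], [37.0, -26.0, 26.0], [43.0, -28.0, 27.0]]
scene yellow 292 slope x deg 27.9 y -0.0 x range [-10.4  56.6] y [-27.1  -1.5  25.1] z at x=0,50,80: [np.float64(28.7), np.float64(55.2), np.float64(71.1)] zr [21.5 60. ]
[[-6.0, -20.0, 17.0], [0.0, -22.0, 19.0], [6.0, -23.0, 20.0], [12.0, -25.0, 22.0], [18.0, -24.0, 22.0], [24.0, -25.0, 25.0], [30.0, -28.0, 26.0], [36.0, -28.0, 26.0], [42.0, -27.0, 24.0], [48.0, -26.0, 25.0]]
t 15.37 at [613.8 -81.5   4.4] F [ 0.3 -0.2 -1.3] g 53.9
lin [ 0.003 -0.004 -0.004] mm [ 1.  -1.1 -1.3] rot [ 0.002 -0.001 -0.004]
```

```bash
python3 -m jog '[{"linear":[0.002,-0.001,-0.002],"rotation":[0,0,0],"grip":50},{"linear":[0.004,-0.002,-0.003],"rotation":[0,0,0],"grip":50},{"linear":[0.006,-0.004,-0.003],"rotation":[0,0,0],"grip":50},{"linear":[0.006,-0.004,-0.003],"rotation":[0,0,0],"grip":50}]'
```

```text
time_s: 15.7
eef_pos: [613.7, -80.5, 2.0]
ee_rot: [0.572, 0.646, 0.287, -0.415]
force: [0.8, 0.4, -0.9]
grip_width: 0.631
```

```bash
python3 -m jog '[{"linear":[0.003,-0.002,0],"rotation":[0,0,0],"grip":50},{"linear":[0.004,-0.003,0],"rotation":[0,0,0],"grip":50},{"linear":[0.004,-0.003,0],"rotation":[0,0,0],"grip":50}]'
```

```text
time_s: 15.95
eef_pos: [614.1, -80.6, 1.5]
ee_rot: [0.573, 0.646, 0.286, -0.415]
force: [-4.0, 0.7, 7.4]
grip_width: 0.631
```

```bash
python3 -m jog '[{"linear":[0,0,0],"rotation":[0,0,0],"grip":56},{"linear":[0,0,0],"rotation":[0,0,0],"grip":58},{"linear":[0,0,0],"rotation":[0,0,0],"grip":60},{"linear":[0,0,0],"rotation":[0,0,0],"grip":64},{"linear":[0,0,0],"rotation":[0,0,0],"grip":68},{"linear":[-0.03,0,0],"rotation":[0,0,0],"grip":70},{"linear":[-0.08,0,0],"rotation":[0,0,0],"grip":70},{"linear":[-0.15,0,0],"rotation":[0,0,0],"grip":70},{"linear":[-0.25,0,0],"rotation":[0,0,0],"grip":70},{"linear":[-0.35,0,0],"rotation":[0,0,0],"grip":70},{"linear":[-0.35,0,0],"rotation":[0,0,0],"grip":70}]'; python3 look.py y5; python3 meas.py y5 yellow 6;  python3 meas.py y5 red 6; python3 go.py 560 110 120 9.9 2
```

```text
time_s: 16.87
eef_pos: [562.3, -69.5, 97.2]
ee_rot: [0.574, 0.647, 0.284, -0.413]
force: [0.5, -1.4, 1.3]
grip_width: 0.819
top yellow 598 slope x deg 29.6 y -0.8 x range [-23.  54.] y [-26.3   1.   28.3] z at x=0,50,80: [np.float64(25.2), np.float64(53.6), np.float64(70.7)] zr [ 8.9 56.8]
[[-16.0, -26.0, 29.0], [-10.0, -27.0, 28.0], [-4.0, -26.0, 29.0], [2.0, -26.0, 28.0], [8.0, -26.0, 29.0], [14.0, -27.0, 28.0], [20.0, -26.0, 27.0], [26.0, -27.0, 29.0], [32.0, -26.0, 29.0], [38.0, -26.0, 28.0], [44.0, -27.0, 28.0]]
scene yellow 370 slope x deg 27.8 y 0.1 x range [-22.5  57.3] y [-27.2  -0.5  27.1] z at x=0,50,80: [np.float64(25.9), np.float64(52.3), np.float64(68.1)] zr [12.1 56.4]
[[-16.0, -25.0, 27.0], [-10.0, -27.0, 26.0], [-4.0, -27.0, 27.0], [2.0, -27.0, 27.0], [8.0, -27.0, 27.0], [14.0, -25.0, 26.0], [20.0, -28.0, 26.0], [26.0, -27.0, 27.0], [32.0, -27.0, 27.0], [38.0, -27.0, 26.0], [44.0, -26.0, 27.0], [50.0, -28.0, 27.0]]
top red 131 slope x deg 33.8 y -1.8 x range [60.6 81.5] y [-24.3   1.8  26.2] z at x=0,50,80: [np.float64(12.3), np.float64(45.7), np.float64(65.8)] zr [51.1 69.8]
[[67.0, -23.0, 27.0], [73.0, -24.0, 25.0]]
scene red 112 slope x deg 19.1 y -0.7 x range [64.5 84.4] y [-26.6   0.1  26.1] z at x=0,50,80: [np.float64(35.5), np.float64(52.8), np.float64(63.2)] zr [55.3 67.8]
[[70.0, -26.0, 25.0], [76.0, -27.0, 26.0]]
t 16.97 at [562.5 -69.7  93.7] F [0.4 0.4 0.4] g 70.2
lin [-0.143 -0.07  -0.584] mm [ -43.   -21.1 -175.2] rot [-0.743  0.217 -0.976]
```

View pics/y5_scene.png

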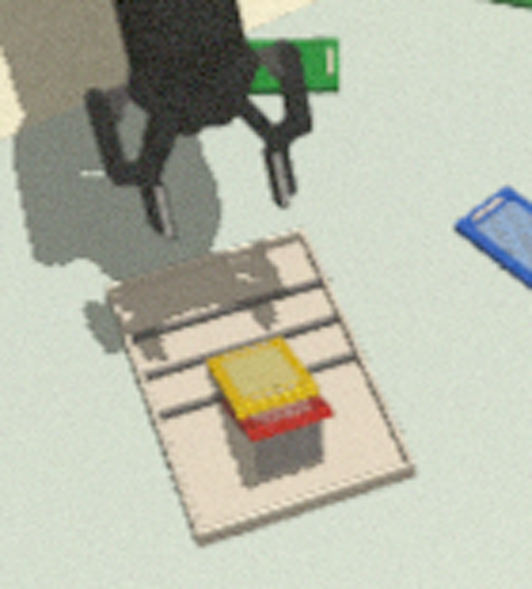

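View pics/y5_top.png

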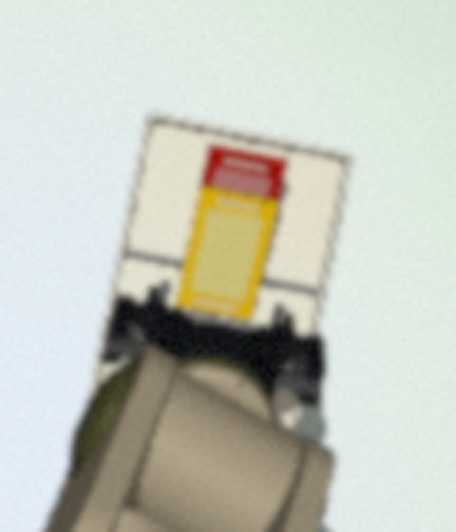

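```bash
python3 -m jog '[{"linear":[-0.08,-0.01,-0.05],"rotation":[-0.1,0.03,-0.15],"grip":70},{"linear":[-0.12,-0.03,-0.15],"rotation":[-0.2,0.06,-0.3],"grip":70},{"linear":[-0.143,-0.05,-0.27],"rotation":[-0.35,0.1,-0.45],"grip":70},{"linear":[-0.143,-0.07,-0.4],"rotation":[-0.5,0.14,-0.65],"grip":70},{"linear":[-0.143,-0.07,-0.5],"rotation":[-0.62,0.18,-0.8],"grip":70},{"linear":[-0.143,-0.07,-0.584],"rotation":[-0.743,0.217,-0.976],"grip":70},{"linear":[-0.143,-0.07,-0.584],"rotation":[-0.743,0.217,-0.976],"grip":70},{"linear":[-0.143,-0.07,-0.584],"rotation":[-0.743,0.217,-0.976],"grip":70},{"linear":[-0.143,-0.07,-0.584],"rotation":[-0.743,0.217,-0.976],"grip":70}]';python3 go.py 577.5 155.7 15 9.9 0
```

```text
time_s: 17.72
eef_pos: [559.6, 109.7, 118.7]
ee_rot: [0.549, 0.464, 0.533, -0.446]
force: [-0.3, -0.3, 0.8]
grip_width: 0.817
t 17.72 at [559.6 109.7 118.7] F [-0.3 -0.3  0.8] g 69.8
lin [ 0.348  0.073 -0.141] mm [104.5  22.  -42.3] rot [-0.001 -0.    -0.067]
```

```bash
python3 -m jog '[{"linear":[0.08,0.04,-0.07],"rotation":[0,0,-0.03],"grip":70},{"linear":[0.16,0.073,-0.141],"rotation":[0,0,-0.067],"grip":70},{"linear":[0.25,0.073,-0.141],"rotation":[0,0,-0.067],"grip":70},{"linear":[0.348,0.073,-0.141],"rotation":[0,0,-0.067],"grip":70},{"linear":[0.348,0.073,-0.141],"rotation":[0,0,-0.067],"grip":70},{"linear":[0.348,0.073,-0.141],"rotation":[0,0,-0.067],"grip":70}]';python3 go.py 577.5 155.7 -32.5 9.9 0;python3 - <<'E'
from h import *
from rig import capture
p,d=capture('scene')
cv2.imwrite('pics/b1.png',cv2.resize(np.clip(p[190:290,300:420,::-1].astype(int)*2,0,255).astype(np.uint8),None,fx=5,fy=5,interpolation=2))
E
```

```text
time_s: 18.22
eef_pos: [576.5, 154.7, 14.7]
ee_rot: [0.54, 0.455, 0.541, -0.456]
force: [-0.8, 0.1, 0.6]
grip_width: 0.819
t 18.22 at [576.5 154.7  14.7] F [-0.8  0.1  0.6] g 69.9
lin [ 0.157  0.004 -0.003] mm [47.2  1.3 -0.8] rot [-0.004 -0.     0.004]
```

View pics/b1.png

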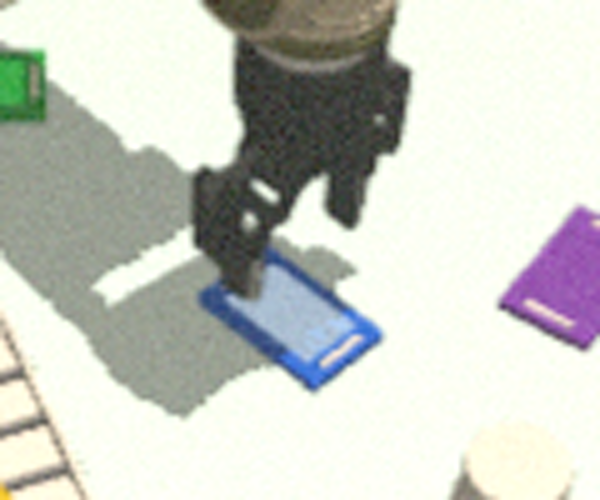

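```bash
python3 -m jog '[{"linear":[0.05,0.004,-0.003],"rotation":[0,0,0],"grip":70},{"linear":[0.1,0.004,-0.003],"rotation":[0,0,0],"grip":70},{"linear":[0.135,0.004,-0.003],"rotation":[0,0,0],"grip":70},{"linear":[0.15,0.004,-0.003],"rotation":[0,0,0],"grip":70},{"linear":[0.157,0.004,-0.003],"rotation":[0,0,0],"grip":70},{"linear":[0.157,0.004,-0.003],"rotation":[0,0,0],"grip":70}]'; python3 go.py 577.5 155.7 -32.5 9.9 0; python3 -m jog '[{"linear":[0,0,0],"rotation":[0,0,0],"grip":60},{"linear":[0,0,0],"rotation":[0,0,0],"grip":50},{"linear":[0,0,0],"rotation":[0,0,0],"grip":50},{"linear":[0,0,0],"rotation":[0,0,0],"grip":50},{"linear":[0,0,0],"rotation":[0,0,0],"grip":50},{"linear":[0,0,0],"rotation":[0,0,0],"grip":50}]' 40; python3 -m jog '[{"linear":[-0.03,0,0],"rotation":[0,0,0],"grip":50},{"linear":[-0.1,0,0],"rotation":[0,0,0],"grip":50},{"linear":[-0.2,0,0],"rotation":[0,0,0],"grip":50},{"linear":[-0.3,0,0],"rotation":[0,0,0],"grip":50},{"linear":[-0.4,0,0],"rotation":[0,0,0],"grip":50},{"linear":[-0.5,0,0],"rotation":[0,0,0],"grip":50},{"linear":[-0.5,0,0],"rotation":[0,0,0],"grip":50},{"linear":[-0.5,0,0],"rotation":[0,0,0],"grip":50}]'; python3 go.py 577.7 -72.3 68 -12.1 24.5
```

```text
time_s: 18.77
eef_pos: [579.1, 155.9, -30.0]
ee_rot: [0.541, 0.456, 0.54, -0.455]
force: [0.2, -0.0, -0.6]
grip_width: 0.814
t 18.77 at [579.1 155.9 -30. ] F [ 0.2 -0.  -0.6] g 69.5
lin [ 0.008 -0.006 -0.   ] mm [ 2.5 -1.7 -0.1] rot [-0.004  0.    -0.004]
time_s: 19.27
eef_pos: [580.9, 156.8, -27.4]
ee_rot: [0.542, 0.458, 0.539, -0.454]
force: [-2.2, 6.2, 14.1]
grip_width: 0.589
time_s: 19.93
eef_pos: [580.7, 156.6, 124.9]
ee_rot: [0.544, 0.458, 0.538, -0.452]
force: [0.7, 0.3, -1.0]
grip_width: 0.588
t 19.93 at [580.7 156.6 124.9] F [ 0.7  0.3 -1. ] g 50.2
lin [ 0.188 -0.142  0.75 ] mm [ 56.5 -42.5 225. ] rot [ 0.751 -0.167  0.822]
```

```bash
python3 - <<'E'
from h import *
from rig import capture
for n,b in (('scene',(280,150,440,290)),('top',(190,140,330,260))):
    p,d=capture(n); x0,y0,x1,y1=b; np.savez(f'b2_{n}.npz',p=p,d=d)
    cv2.imwrite(f'pics/b2_{n}.png',cv2.resize(np.clip(p[y0:y1,x0:x1,::-1].astype(int)*2,0,255).astype(np.uint8),None,fx=4,fy=4,interpolation=2))
E
```

```text
(no output)
```

View pics/b2_scene.png

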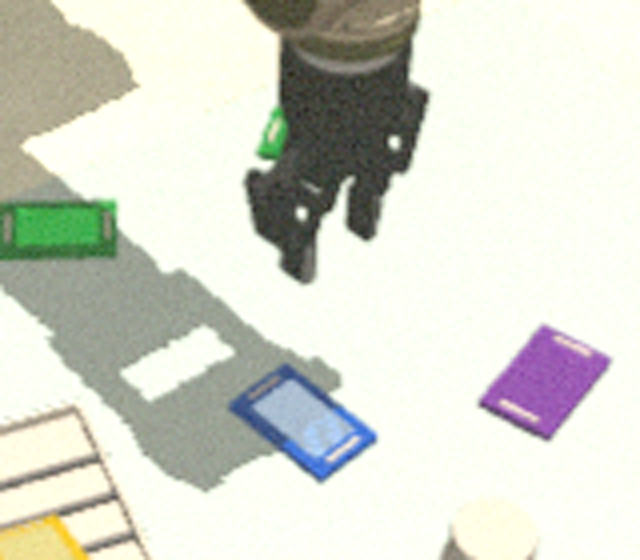

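View pics/b2_top.png

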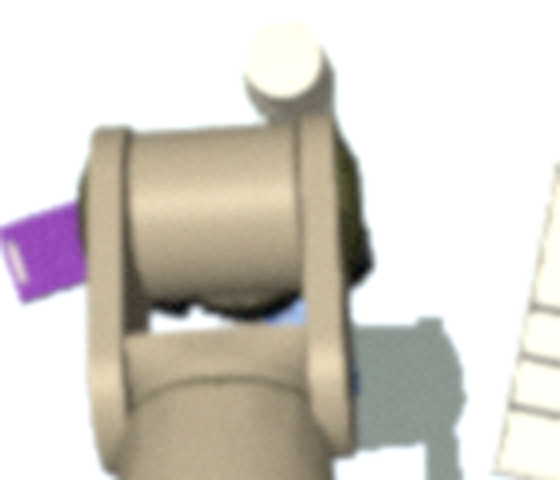

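```bash
python3 - <<'E'
from h import *
for f in ('scene0.npz','b2_scene.npz'):
    z=np.load(f);m=cass('scene',z['p'],'blue');mm=np.zeros_like(m);mm[230:280,330:385]=m[230:280,330:385]
    cs,_=cv2.findContours(mm,cv2.RETR_EXTERNAL,cv2.CHAIN_APPROX_NONE); k=max(cs,key=cv2.contourArea)
    w=ray('scene',k[:,0],9)[:,:2].astype(np.float32); print(cv2.minAreaRect(w))
E
python3 go.py 579 155.5 10 9.9 0
```

```text
((578.8089599609375, 154.99586486816406), (89.26403045654297, 55.489593505859375), 10.048623085021973)
((605.185546875, 149.12074279785156), (41.613155364990234, 56.169960021972656), 9.847890853881836)
t 20.03 at [579.4 156.5 122. ] F [-0.9  0.1 -0.2] g 49.7
lin [ 0.373 -0.004  0.003] mm [112.   -1.2   0.9] rot [-0.004 -0.    -0.012]
```

```bash
python3 - <<'E'
from h import *
w=ray('scene',np.array([[230,405],[286,364],[378,437],[322,480]])/4-0.4+[280,150],8.5);print(w.round(1),w.mean(0))
E
python3 -m jog '[{"linear":[0.08,0,0],"rotation":[0,0,0],"grip":70},{"linear":[0.16,-0.004,0.003],"rotation":[0,0,-0.01],"grip":70},{"linear":[0.25,-0.004,0.003],"rotation":[0,0,-0.01],"grip":70},{"linear":[0.33,-0.004,0.003],"rotation":[0,0,-0.01],"grip":70},{"linear":[0.373,-0.004,0.003],"rotation":[-0.004,0,-0.012],"grip":70},{"linear":[0.373,-0.004,0.003],"rotation":[-0.004,0,-0.012],"grip":70},{"linear":[0.373,-0.004,0.003],"rotation":[-0.004,0,-0.012],"grip":70}]'; python3 go.py 579 155.5 -37 9.9 0
```

```text
[[541.9 112.1   8.5]
 [532.2 166.9   8.5]
 [621.1 180.2   8.5]
 [630.4 126.    8.5]] [581.39905116 146.27982416   8.5       ]
time_s: 20.62
eef_pos: [578.9, 155.5, 10.0]
ee_rot: [0.541, 0.455, 0.542, -0.455]
force: [0.3, 0.3, 1.2]
grip_width: 0.819
t 20.62 at [578.9 155.5  10. ] F [0.3 0.3 1.2] g 69.9
lin [0.157 0.001 0.   ] mm [47.   0.2  0. ] rot [ 0.    -0.001  0.002]
```

```bash
python3 go.py 580.5 145.7 -36 9.7 0; python3 -m jog '[{"linear":[0,-0.001,0.03],"rotation":[0,0,0],"grip":70},{"linear":[0.02,-0.001,0.034],"rotation":[0,0,0],"grip":70},{"linear":[0.02,-0.001,0.034],"rotation":[0,0,0],"grip":70},{"linear":[0.02,-0.001,0.034],"rotation":[0,0,0],"grip":70}]';  python3 go.py 580.5 145.7 -37 9.7 0; python3 - <<'E'
from h import *
from rig import capture
p,d=capture('scene')
cv2.imwrite('pics/b3.png',cv2.resize(np.clip(p[190:290,300:420,::-1].astype(int)*2,0,255).astype(np.uint8),None,fx=5,fy=5,interpolation=2))
E
```

```text
t 20.62 at [578.9 155.5  10. ] F [0.3 0.3 1.2] g 69.9
lin [ 0.153 -0.     0.033] mm [46. -0. 10.] rot [ 0.007 -0.001  0.002]
time_s: 20.95
eef_pos: [580.5, 145.1, 4.3]
ee_rot: [0.541, 0.455, 0.541, -0.455]
force: [-0.5, -0.1, 0.1]
grip_width: 0.822
t 20.95 at [580.5 145.1   4.3] F [-0.5 -0.1  0.1] g 70.2
lin [ 0.138  0.    -0.002] mm [41.3  0.1 -0.6] rot [ 0.006 -0.001  0.001]
```

View pics/b3.png

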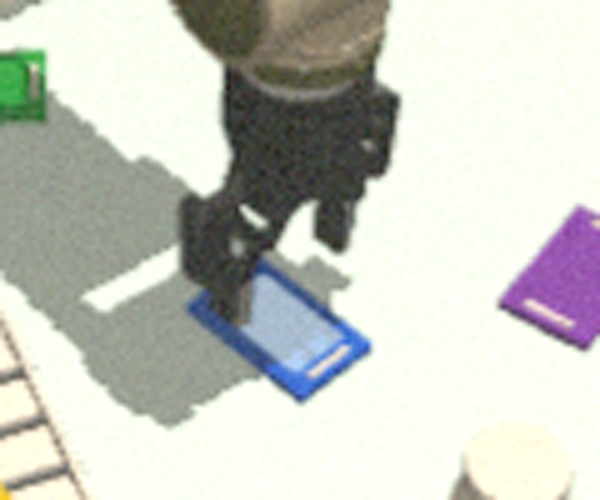

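```bash
python3 -m jog '[{"linear":[0.05,0,-0.002],"rotation":[0.006,0,0],"grip":72},{"linear":[0.09,0,-0.002],"rotation":[0.006,0,0],"grip":72},{"linear":[0.12,0,-0.002],"rotation":[0.006,0,0],"grip":72},{"linear":[0.13,0,-0.002],"rotation":[0.006,0,0],"grip":72},{"linear":[0.136,0,-0.002],"rotation":[0.006,0,0],"grip":72},{"linear":[0.136,0,-0.002],"rotation":[0.006,0,0],"grip":72},{"linear":[0.136,0,-0.002],"rotation":[0.006,0,0],"grip":72}]'
```

```text
time_s: 21.58
eef_pos: [580.7, 145.9, -36.1]
ee_rot: [0.541, 0.456, 0.541, -0.456]
force: [0.8, -1.0, -0.1]
grip_width: 0.843
```

```bash
python3 -m jog '[{"linear":[0,0,0],"rotation":[0,0,0],"grip":64},{"linear":[0,0,0],"rotation":[0,0,0],"grip":58},{"linear":[0,0,0],"rotation":[0,0,0],"grip":50},{"linear":[0,0,0],"rotation":[0,0,0],"grip":50},{"linear":[0,0,0],"rotation":[0,0,0],"grip":50},{"linear":[0,0,0],"rotation":[0,0,0],"grip":50}]' 40
```

```text
time_s: 22.08
eef_pos: [581.2, 146.0, -35.3]
ee_rot: [0.541, 0.456, 0.54, -0.455]
force: [-0.8, 0.2, 6.2]
grip_width: 0.641
```

Gripped (54.7 mm). Lift and carry.

```bash
python3 -m jog '[{"linear":[-0.03,0,0],"rotation":[0,0,0],"grip":50},{"linear":[-0.1,0,0],"rotation":[0,0,0],"grip":50},{"linear":[-0.2,0,0],"rotation":[0,0,0],"grip":50},{"linear":[-0.3,0,0],"rotation":[0,0,0],"grip":50},{"linear":[-0.4,0,0],"rotation":[0,0,0],"grip":50},{"linear":[-0.5,0,0],"rotation":[0,0,0],"grip":50},{"linear":[-0.5,0,0],"rotation":[0,0,0],"grip":50},{"linear":[-0.5,0,0],"rotation":[0,0,0],"grip":50}]'; python3 go.py 577.7 -72.3 80 -12.1 24.5
```

```text
time_s: 22.75
eef_pos: [581.5, 146.0, 116.5]
ee_rot: [0.542, 0.457, 0.539, -0.455]
force: [0.5, -0.6, -2.5]
grip_width: 0.637
t 22.75 at [581.5 146.  116.5] F [ 0.5 -0.6 -2.5] g 54.4
lin [ 0.121 -0.136  0.715] mm [ 36.4 -40.8 214.5] rot [ 0.75  -0.164  0.835]
```

```bash
python3 -m jog '[{"linear":[0,-0.01,0.1],"rotation":[0.1,-0.02,0.12],"grip":50},{"linear":[0,-0.03,0.22],"rotation":[0.25,-0.06,0.3],"grip":50},{"linear":[0.02,-0.07,0.36],"rotation":[0.4,-0.09,0.45],"grip":50},{"linear":[0.05,-0.1,0.48],"rotation":[0.55,-0.12,0.6],"grip":50},{"linear":[0.09,-0.12,0.6],"rotation":[0.65,-0.14,0.75],"grip":50},{"linear":[0.121,-0.136,0.715],"rotation":[0.75,-0.164,0.835],"grip":50},{"linear":[0.121,-0.136,0.715],"rotation":[0.75,-0.164,0.835],"grip":50},{"linear":[0.121,-0.136,0.715],"rotation":[0.75,-0.164,0.835],"grip":50},{"linear":[0.121,-0.136,0.715],"rotation":[0.75,-0.164,0.835],"grip":50},{"linear":[0.121,-0.136,0.715],"rotation":[0.75,-0.164,0.835],"grip":50}]';python3 look.py b4; python3 meas.py b4 blue 60;python3 go.py 576.4 -71.9 60 -12.1 24.5
```

```text
time_s: 23.58
eef_pos: [577.9, -71.3, 80.1]
ee_rot: [0.551, 0.631, 0.318, -0.443]
force: [-0.4, 0.9, -1.8]
grip_width: 0.638
top blue 181 slope x deg 19.2 y 1.1 x range [-15.   20.5] y [-23.6   0.7  27.6] z at x=0,50,80: [np.float64(127.6), np.float64(145.0), np.float64(155.5)] zr [121.5 139.1]
[[-8.0, -24.0, 28.0], [-2.0, -24.0, 27.0], [4.0, -24.0, 28.0], [10.0, -23.0, 28.0]]
scene blue 179 slope x deg 20.5 y -0.0 x range [-29.8  25.3] y [-26.3   0.2  27.2] z at x=0,50,80: [np.float64(127.1), np.float64(145.8), np.float64(156.9)] zr [114.7 139.1]
[[-18.0, -23.0, 24.0], [-12.0, -25.0, 29.0], [-6.0, -26.0, 29.0], [0.0, -26.0, 27.0], [6.0, -27.0, 27.0], [12.0, -27.0, 27.0]]
t 23.68 at [578.  -71.2  80.3] F [-0.4 -0.1 -1.7] g 54.7
lin [ 0.059 -0.032  0.003] mm [17.8 -9.7  1. ] rot [ 0.003 -0.001  0.   ]
```

View pics/b4_scene.png

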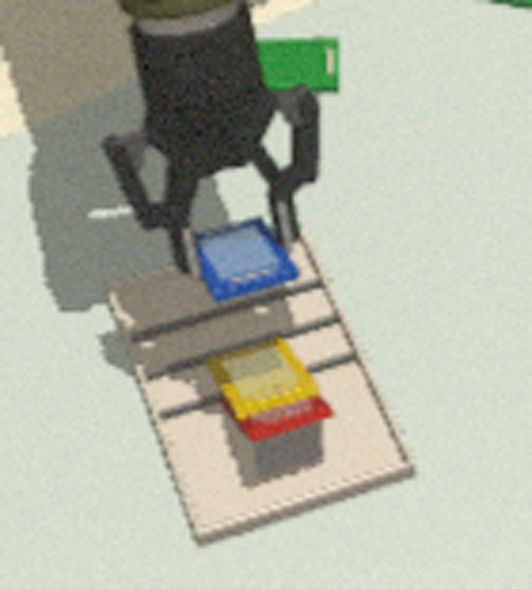

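```bash
python3 go.py 582.6 -73.2 5 -12.1 27.5
```

```text
t 23.68 at [578.  -71.2  80.3] F [-0.4 -0.1 -1.7] g 54.7
lin [ 0.235 -0.089  0.003] mm [ 70.5 -26.8   1. ] rot [ 0.003 -0.001  0.105]
```

```bash
python3 -m jog '[{"linear":[0.05,-0.005,0.003],"rotation":[0.003,0,0.05],"grip":50},{"linear":[0.1,-0.03,0.003],"rotation":[0.003,0,0.105],"grip":50},{"linear":[0.15,-0.05,0.003],"rotation":[0.003,0,0.105],"grip":50},{"linear":[0.2,-0.073,0.003],"rotation":[0.003,0,0.105],"grip":50},{"linear":[0.235,-0.089,0.003],"rotation":[0.003,0,0.105],"grip":50},{"linear":[0.235,-0.089,0.003],"rotation":[0.003,0,0.105],"grip":50},{"linear":[0.235,-0.089,0.003],"rotation":[0.003,0,0.105],"grip":50}]';python3 look.py b5; python3 meas.py b5 blue 15;python3 go.py 582.6 -73.2 -7.4 -12.1 27.5
```

```text
time_s: 24.27
eef_pos: [582.8, -72.4, 5.0]
ee_rot: [0.562, 0.64, 0.302, -0.428]
force: [0.4, 0.2, -0.9]
grip_width: 0.641
top blue 181 slope x deg 25.8 y 0.7 x range [-16.2  23. ] y [-25.5  -0.8  27.5] z at x=0,50,80: [np.float64(51.4), np.float64(75.6), np.float64(90.2)] zr [41.3 65.4]
[[-9.0, -25.0, 27.0], [-3.0, -26.0, 29.0], [3.0, -25.0, 29.0], [9.0, -26.0, 26.0], [15.0, -25.0, 27.0]]
scene blue 166 slope x deg 23.5 y 0.1 x range [-26.5  27.2] y [-25.8   0.6  27.6] z at x=0,50,80: [np.float64(51.1), np.float64(72.9), np.float64(85.9)] zr [37.2 65.1]
[[-17.0, -24.0, 26.0], [-11.0, -24.0, 26.0], [-5.0, -24.0, 29.0], [1.0, -26.0, 27.0], [7.0, -25.0, 29.0], [13.0, -26.0, 26.0], [19.0, -26.0, 27.0]]
t 24.37 at [583.3 -72.9   6.1] F [-0.1 -0.  -1.4] g 54.9
lin [ 0.039 -0.023  0.001] mm [11.6 -6.8  0.4] rot [ 0.002 -0.002 -0.003]
```

View pics/b5_scene.png

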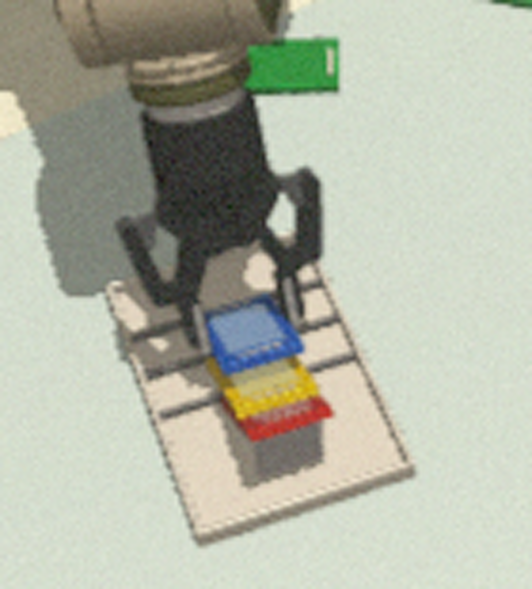

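```bash
python3 -m jog '[{"linear":[0.01,-0.008,0.001],"rotation":[0,0,-0.01],"grip":50},{"linear":[0.02,-0.015,0.001],"rotation":[0,0,-0.02],"grip":50},{"linear":[0.028,-0.02,0.001],"rotation":[0,0,-0.02],"grip":50},{"linear":[0.032,-0.022,0.001],"rotation":[0,0,-0.02],"grip":50},{"linear":[0.032,-0.022,0.001],"rotation":[0,0,-0.02],"grip":50}]';python3 look.py b6; python3 meas.py b6 blue 10;python3 go.py 581.6 -73 -7.4 -12.1 27
```

```text
time_s: 24.78
eef_pos: [581.8, -72.9, -5.7]
ee_rot: [0.561, 0.638, 0.304, -0.431]
force: [-0.6, 0.2, -0.7]
grip_width: 0.639
top blue 177 slope x deg 22.4 y 1.5 x range [-16.6  21.9] y [-25.8  -1.2  27. ] z at x=0,50,80: [np.float64(40.9), np.float64(61.6), np.float64(74.0)] zr [30.9 53.8]
[[-11.0, -24.0, 26.0], [-5.0, -26.0, 27.0], [1.0, -26.0, 28.0], [7.0, -25.0, 27.0], [13.0, -26.0, 27.0]]
scene blue 157 slope x deg 22.9 y 0.6 x range [-31.7  26.5] y [-26.9   1.6  27.2] z at x=0,50,80: [np.float64(40.3), np.float64(61.4), np.float64(74.1)] zr [25.5 54.1]
[[-15.0, -23.0, 24.0], [-9.0, -24.0, 28.0], [-3.0, -26.0, 28.0], [3.0, -27.0, 28.0], [9.0, -26.0, 27.0], [15.0, -25.0, 25.0]]
t 24.88 at [581.9 -72.9  -5.5] F [-0.8 -0.3  0.2] g 55.0
lin [ 0.005 -0.004  0.001] mm [ 1.6 -1.1  0.2] rot [ 0.002 -0.002 -0.   ]
```

```bash
python3 -m jog '[{"linear":[0.003,0,0],"rotation":[0,0,0],"grip":50},{"linear":[0.006,-0.001,0],"rotation":[0,0,0],"grip":50},{"linear":[0.008,-0.002,0],"rotation":[0,0,0],"grip":50},{"linear":[0.008,-0.002,0],"rotation":[0,0,0],"grip":50}]'
```

```text
time_s: 25.22
eef_pos: [583.0, -73.2, -7.3]
ee_rot: [0.561, 0.639, 0.304, -0.43]
force: [-0.9, 0.1, 5.8]
grip_width: 0.64
```

Contact at 6 N; release.

```bash
python3 -m jog '[{"linear":[0,0,0],"rotation":[0,0,0],"grip":56},{"linear":[0,0,0],"rotation":[0,0,0],"grip":58},{"linear":[0,0,0],"rotation":[0,0,0],"grip":60},{"linear":[0,0,0],"rotation":[0,0,0],"grip":64},{"linear":[0,0,0],"rotation":[0,0,0],"grip":68},{"linear":[-0.03,0,0],"rotation":[0,0,0],"grip":70},{"linear":[-0.08,0,0],"rotation":[0,0,0],"grip":70},{"linear":[-0.15,0,0],"rotation":[0,0,0],"grip":70},{"linear":[-0.25,0,0],"rotation":[0,0,0],"grip":70},{"linear":[-0.4,0,0],"rotation":[0,0,0],"grip":70},{"linear":[-0.55,0,0],"rotation":[0,0,0],"grip":70},{"linear":[-0.55,0,0],"rotation":[0,0,0],"grip":70},{"linear":[-0.55,0,0],"rotation":[0,0,0],"grip":70}]'; python3 look.py b7; for c in blue yellow red; do python3 meas.py b7 $c 6; done
```

```text
time_s: 26.3
eef_pos: [509.7, -57.7, 142.7]
ee_rot: [0.563, 0.639, 0.302, -0.429]
force: [-0.1, -0.8, -0.5]
grip_width: 0.818
top blue 309 slope x deg 24.1 y -0.2 x range [-53.8  23.9] y [-25.6   0.5  27.1] z at x=0,50,80: [np.float64(36.7), np.float64(59.1), np.float64(72.5)] zr [10.3 50. ]
[[-47.0, -24.0, 26.0], [-41.0, -24.0, 27.0], [-35.0, -26.0, 26.0], [-29.0, -26.0, 28.0], [-23.0, -24.0, 28.0], [-17.0, -26.0, 27.0], [-11.0, -24.0, 26.0], [-5.0, -25.0, 26.0], [1.0, -26.0, 28.0], [7.0, -25.0, 27.0], [13.0, -26.0, 26.0]]
scene blue 219 slope x deg 23.0 y 0.1 x range [-54.   28.1] y [-26.6   2.2  27.7] z at x=0,50,80: [np.float64(36.8), np.float64(58.0), np.float64(70.8)] zr [12.2 49.8]
[[-48.0, -24.0, 26.0], [-42.0, -26.0, 27.0], [-36.0, -26.0, 27.0], [-30.0, -27.0, 27.0], [-24.0, -27.0, 26.0], [-18.0, -27.0, 28.0], [-12.0, -26.0, 29.0], [-6.0, -26.0, 26.0], [-0.0, -26.0, 28.0], [6.0, -26.0, 27.0], [12.0, -26.0, 26.0], [18.0, -26.0, 26.0]]
top yellow 190 slope x deg 25.1 y -0.5 x range [30.2 54.5] y [-26.7   0.4  27.8] z at x=0,50,80: [np.float64(29.6), np.float64(53.0), np.float64(67.1)] zr [41.  57.5]
[[37.0, -27.0, 28.0], [43.0, -27.0, 27.0]]
scene yellow 148 slope x deg 21.3 y -0.8 x range [30.6 56.9] y [-27.    0.8  26.5] z at x=0,50,80: [np.float64(32.3), np.float64(51.8), np.float64(63.5)] zr [42.2 57.3]
[[37.0, -27.0, 25.0], [43.0, -26.0, 26.0], [49.0, -28.0, 26.0]]
top red 113 slope x deg 32.3 y 0.1 x range [61.  81.7] y [-24.5   4.3  26.3] z at x=0,50,80: [np.float64(13.7), np.float64(45.4), np.float64(64.3)] zr [51.3 67.7]
[[69.0, -24.0, 27.0]]
scene red 104 slope x deg 21.9 y 0.1 x range [63.9 85.4] y [-26.6   0.2  25.4] z at x=0,50,80: [np.float64(31.0), np.float64(51.1), np.float64(63.2)] zr [52.7 67.4]
[[69.0, -24.0, 25.0], [75.0, -27.0, 25.0]]
```

View pics/b7_scene.png

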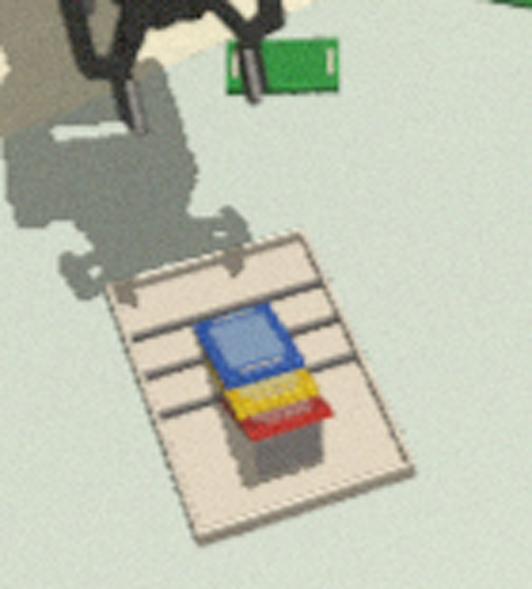

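View pics/b7_top.png

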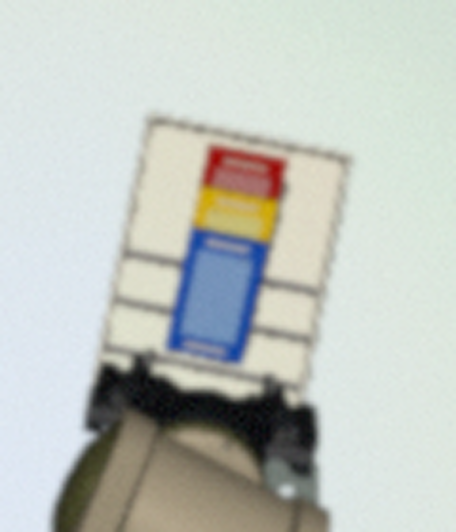

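```bash
python3 -m jog '[{"linear":[-0.2,-0.1,0],"rotation":[0,0,-0.2],"grip":70},{"linear":[-0.3,-0.2,0.1],"rotation":[0,0,-0.4],"grip":70},{"linear":[-0.3,-0.3,0.3],"rotation":[0,0,-0.6],"grip":70},{"linear":[-0.3,-0.3,0.5],"rotation":[0,0,-0.6],"grip":70},{"linear":[-0.3,-0.3,0.7],"rotation":[0,0,-0.6],"grip":70},{"linear":[-0.3,-0.3,0.7],"rotation":[0,0,-0.6],"grip":70},{"linear":[-0.3,-0.3,0.7],"rotation":[0,0,-0.6],"grip":70}]'; python3 look.py b8
python3 - <<'E'
import cv2,numpy as np
a=np.load('b8_top.npz')['p'][190:275,305:390,::-1]; b=np.load('b8_scene.npz')['p'][240:320,240:320,::-1]
f=lambda q:cv2.resize(np.clip(q.astype(int)*1.7,0,255).astype(np.uint8),(560,560),interpolation=2)
cv2.imwrite('pics/c_t.png',f(a));cv2.imwrite('pics/c_s.png',f(b))
E
```

```text
time_s: 26.98
eef_pos: [345.7, -239.4, 176.7]
ee_rot: [0.489, 0.586, 0.397, -0.509]
force: [1.0, 0.1, 0.3]
grip_width: 0.821
```

View pics/c_t.png

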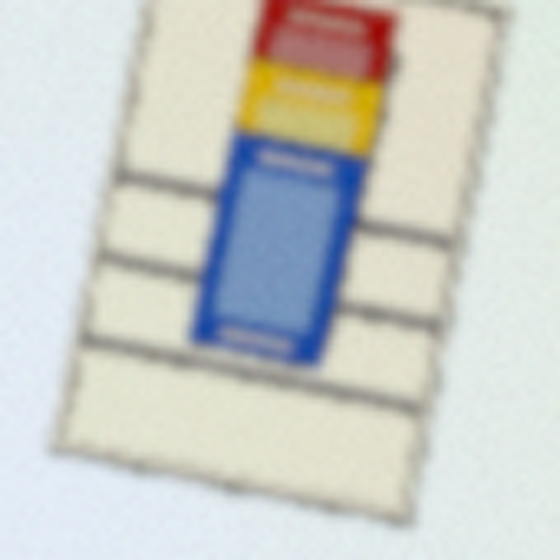

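View pics/c_s.png

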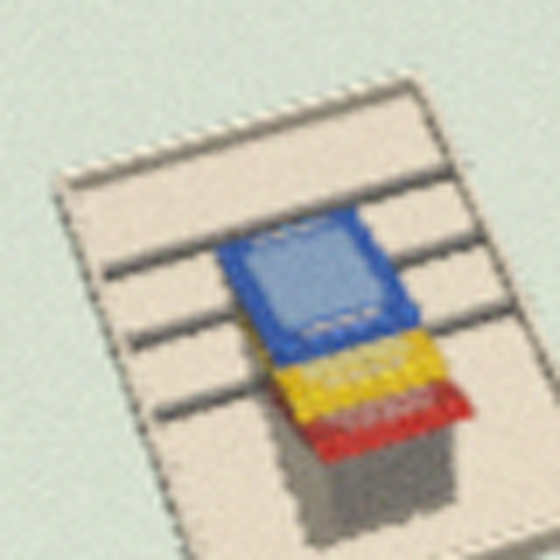

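```bash
python3 go.py 525 -61 108.5 -12.1 26.9
```

```text
t 27.08 at [ 345.1 -242.   176.5] F [ 0.1  0.6 -0.5] g 69.8
lin [ 0.302  0.411 -0.718] mm [  90.5  123.2 -215.4] rot [-0.013  0.001  0.599]
```

```bash
python3 -m jog '[{"linear":[0.05,0.1,-0.15],"rotation":[0,0,0.15],"grip":70},{"linear":[0.1,0.2,-0.3],"rotation":[0,0,0.3],"grip":70},{"linear":[0.2,0.3,-0.45],"rotation":[0,0,0.45],"grip":70},{"linear":[0.302,0.411,-0.6],"rotation":[-0.013,0,0.599],"grip":70},{"linear":[0.302,0.411,-0.718],"rotation":[-0.013,0,0.599],"grip":70},{"linear":[0.302,0.411,-0.718],"rotation":[-0.013,0,0.599],"grip":70},{"linear":[0.302,0.411,-0.718],"rotation":[-0.013,0,0.599],"grip":70},{"linear":[0.302,0.411,-0.718],"rotation":[-0.013,0,0.599],"grip":70}]';python3 go.py 582.7 -73.3 -6.5 -12.1 26.9
```

```text
time_s: 27.75
eef_pos: [525.3, -57.4, 105.4]
ee_rot: [0.56, 0.637, 0.308, -0.431]
force: [0.2, 0.6, -0.6]
grip_width: 0.824
t 27.75 at [525.3 -57.4 105.4] F [ 0.2  0.6 -0.6] g 70.4
lin [0.422 0.01  0.013] mm [126.6   3.1   3.9] rot [ 0.008 -0.006  0.01 ]
```

```bash
python3 -m jog '[{"linear":[0.08,0.01,0.013],"rotation":[0.008,-0.006,0.01],"grip":70},{"linear":[0.18,0.01,0.013],"rotation":[0.008,-0.006,0.01],"grip":70},{"linear":[0.28,0.01,0.013],"rotation":[0.008,-0.006,0.01],"grip":70},{"linear":[0.35,0.01,0.013],"rotation":[0.008,-0.006,0.01],"grip":70},{"linear":[0.39,0.01,0.013],"rotation":[0.008,-0.006,0.01],"grip":70},{"linear":[0.41,0.01,0.013],"rotation":[0.008,-0.006,0.01],"grip":70},{"linear":[0.422,0.01,0.013],"rotation":[0.008,-0.006,0.01],"grip":70},{"linear":[0.422,0.01,0.013],"rotation":[0.008,-0.006,0.01],"grip":70},{"linear":[0.422,0.01,0.013],"rotation":[0.008,-0.006,0.01],"grip":70}]';python3 go.py 582.7 -73.3 -6.5 -12.1 26.9
```

```text
time_s: 28.5
eef_pos: [582.5, -73.4, -6.1]
ee_rot: [0.56, 0.638, 0.304, -0.431]
force: [0.3, -0.8, -0.3]
grip_width: 0.82
t 28.5 at [582.5 -73.4  -6.1] F [ 0.3 -0.8 -0.3] g 70.0
lin [ 0.002 -0.    -0.001] mm [ 0.5 -0.1 -0.2] rot [ 0.  0. -0.]
```

```bash
python3 -m jog '[{"linear":[0,0,0],"rotation":[0,0,0],"grip":64},{"linear":[0,0,0],"rotation":[0,0,0],"grip":60},{"linear":[0,0,0],"rotation":[0,0,0],"grip":57},{"linear":[0,0,0],"rotation":[0,0,0],"grip":53},{"linear":[0,0,0],"rotation":[0,0,0],"grip":53},{"linear":[0,0,0],"rotation":[0,0,0],"grip":53}]' 20; python3 -m jog '[{"linear":[-0.002,-0.004,0],"rotation":[0,0,0],"grip":53},{"linear":[-0.003,-0.007,0],"rotation":[0,0,0],"grip":53},{"linear":[-0.005,-0.01,0],"rotation":[0,0,0],"grip":53},{"linear":[-0.005,-0.01,0],"rotation":[0,0,0],"grip":53},{"linear":[-0.005,-0.01,0],"rotation":[0,0,0],"grip":53}]'; python3 go.py 580 -72.7 -7 -12.1 26.9; python3 look.py d1; python3 meas.py d1 blue 8
```

```text
time_s: 29.0
eef_pos: [582.6, -73.5, -5.4]
ee_rot: [0.561, 0.638, 0.304, -0.431]
force: [-4.0, 0.2, 6.0]
grip_width: 0.646
time_s: 29.42
eef_pos: [579.2, -72.7, -5.5]
ee_rot: [0.561, 0.638, 0.304, -0.431]
force: [-0.4, -0.0, -0.3]
grip_width: 0.648
t 29.42 at [579.2 -72.7  -5.5] F [-0.4 -0.  -0.3] g 55.4
lin [ 0.006 -0.    -0.001] mm [ 1.7 -0.  -0.2] rot [ 0.     0.    -0.002]
top blue 181 slope x deg 20.9 y 0.7 x range [-19.4  21.2] y [-26.2   0.8  27.4] z at x=0,50,80: [np.float64(38.8), np.float64(57.9), np.float64(69.4)] zr [30.2 49.2]
[[-13.0, -26.0, 28.0], [-7.0, -26.0, 27.0], [-1.0, -27.0, 28.0], [5.0, -26.0, 26.0], [11.0, -26.0, 26.0]]
scene blue 184 slope x deg 20.4 y -0.3 x range [-30.2  24.6] y [-26.6   2.1  26.6] z at x=0,50,80: [np.float64(38.1), np.float64(56.7), np.float64(67.9)] zr [25.2 50. ]
[[-25.0, -23.0, 25.0], [-19.0, -23.0, 22.0], [-13.0, -25.0, 28.0], [-7.0, -27.0, 28.0], [-1.0, -26.0, 27.0], [5.0, -26.0, 26.0], [11.0, -27.0, 26.0], [17.0, -27.0, 26.0]]
```

```bash
python3 -m jog '[{"linear":[0.003,-0.001,0],"rotation":[0,0,0.01],"grip":53},{"linear":[0.003,-0.001,0],"rotation":[0,0,0.01],"grip":53},{"linear":[0.003,-0.001,0],"rotation":[0,0,0.01],"grip":57},{"linear":[0.003,-0.001,0],"rotation":[0,0,0.01],"grip":58},{"linear":[0.003,-0.001,0],"rotation":[0,0,0.01],"grip":60},{"linear":[0.003,-0.001,0],"rotation":[0,0,0.01],"grip":64},{"linear":[0.003,-0.001,0],"rotation":[0,0,0.01],"grip":68},{"linear":[-0.03,-0.001,0],"rotation":[0,0,0.01],"grip":70},{"linear":[-0.08,0,0],"rotation":[0,0,0],"grip":70},{"linear":[-0.15,0,0],"rotation":[0,0,0],"grip":70},{"linear":[-0.25,0,0],"rotation":[0,0,0],"grip":70},{"linear":[-0.4,0,0],"rotation":[0,0,0],"grip":70},{"linear":[-0.55,0,0],"rotation":[0,0,0],"grip":70},{"linear":[-0.55,0,0],"rotation":[0,0,0],"grip":70}]'; python3 -m jog '[{"linear":[-0.2,-0.1,0],"rotation":[0,0,-0.2],"grip":70},{"linear":[-0.3,-0.2,0.1],"rotation":[0,0,-0.4],"grip":70},{"linear":[-0.3,-0.3,0.3],"rotation":[0,0,-0.6],"grip":70},{"linear":[-0.3,-0.3,0.5],"rotation":[0,0,-0.6],"grip":70},{"linear":[-0.3,-0.3,0.7],"rotation":[0,0,-0.6],"grip":70},{"linear":[-0.3,-0.3,0.7],"rotation":[0,0,-0.6],"grip":70},{"linear":[-0.3,-0.3,0.7],"rotation":[0,0,-0.6],"grip":70}]'; python3 look.py d2
python3 - <<'E'
import cv2,numpy as np
a=np.load('d2_top.npz')['p'][190:275,305:390,::-1]; b=np.load('d2_scene.npz')['p']
f=lambda q:cv2.resize(np.clip(q.astype(int)*1.7,0,255).astype(np.uint8),(400,400),interpolation=2)
cv2.imwrite('pics/d_ts.png',np.hstack([f(a),f(b[240:320,240:320,::-1])])); cv2.imwrite('pics/d_full.png',b[:,:,::-1])
E
for c in blue yellow red; do python3 meas.py d2 $c 6|grep -v '^\['; done
```

```text
time_s: 30.68
eef_pos: [506.4, -57.1, 147.4]
ee_rot: [0.563, 0.639, 0.301, -0.429]
force: [0.5, -0.9, 1.3]
grip_width: 0.826
time_s: 31.27
eef_pos: [342.7, -238.8, 186.2]
ee_rot: [0.493, 0.587, 0.393, -0.508]
force: [2.5, -0.6, -0.4]
grip_width: 0.821
top blue 321 slope x deg 23.1 y -0.4 x range [-58.8  21.4] y [-25.7   0.4  26.8] z at x=0,50,80: [np.float64(37.1), np.float64(58.4), np.float64(71.1)] zr [ 9.2 48.8]
scene blue 194 slope x deg 21.8 y -0.2 x range [-56.  25.] y [-27.3  -5.5  26.6] z at x=0,50,80: [np.float64(36.9), np.float64(56.8), np.float64(68.8)] zr [12.2 48.3]
top yellow 206 slope x deg 27.1 y -0.6 x range [26.9 54.3] y [-26.   -0.3  27.8] z at x=0,50,80: [np.float64(27.3), np.float64(52.9), np.float64(68.2)] zr [38.3 57.6]
scene yellow 167 slope x deg 20.3 y -0.5 x range [27.3 57.8] y [-27.4  -0.7  26.9] z at x=0,50,80: [np.float64(32.9), np.float64(51.3), np.float64(62.4)] zr [39.8 56. ]
top red 124 slope x deg 37.8 y 0.4 x range [60.3 80.7] y [-24.2   2.7  25.9] z at x=0,50,80: [np.float64(4.7), np.float64(43.4), np.float64(66.7)] zr [48.6 69.9]
scene red 104 slope x deg 21.0 y -0.0 x range [64.1 85.1] y [-26.5  -3.4  25. ] z at x=0,50,80: [np.float64(32.5), np.float64(51.6), np.float64(63.1)] zr [54.3 67.7]
```

View pics/d_ts.png

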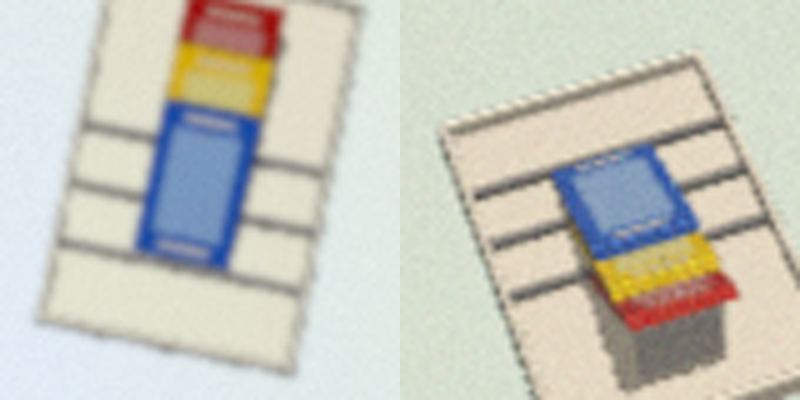

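View pics/d_full.png

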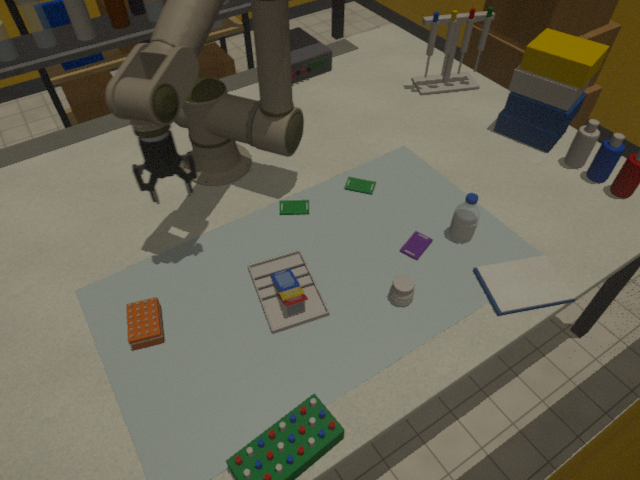

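```bash
python3 -c "
from rig import *
print(finish_job()); s=sense(); print(s['time_s'],s['dq'].round(3))"
```

```text
the job is handed in; nothing more can be done
None
the job is handed in; nothing more can be done
```

The three cassettes are fanned down the middle of the tray in the order asked: red on the backrest, yellow on red, blue on yellow. I handed the job in at about 31 s of the 72 s allowed. `finish_job()` gave no verdict.

**Last checks**

| | Red | Yellow | Blue |
|---|---|---|---|
| Lean from level, measured right after placing | about 37° | about 28.5° | about 22.5° |
| Nominal lean | 36° | 28° | 23° |

- **Position:** all three lie on the tray's centre line to within about 1–2 mm and straight with it. The red and yellow upper ends did not move when later cassettes were added. Their lower parts are now hidden, so their lean was not re-measured at the end.
- **Lower edges:** the camera views put each lower edge on the backrest side of its rib. The cameras are good to about 2 mm, so any remaining gap to a rib is known only to that accuracy.
- **Bystanders:** the bottle, jar, tip box and look-alike cassettes appear unmoved in the last full view.
- **Forces:** the highest wrist force I read was about 22 N.

**What went wrong or disagreed**

- **Tool height:** the visible fingertips stood about 35 mm higher than the reported TCP implied. I corrected for this from the depth images and from contact.
- **Red grasp:** the fingertips pressed on the bench at about 22 N.
- **Blue grasp:** the first attempt closed too high and dragged the cassette about 9 mm along the bench. I picked it up on the second try.
- **Blue placing:** it first landed about 3–4 mm short of its rib, so I gripped it again and slid it back against the rib.
- **Camera disagreement:** the two cameras differed by up to 4 mm on the upper-end positions and by 1–2° on lean. They differed by more where most of a cassette was hidden.

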